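# Key the platform hub of a bench shaker onto its drive shaft

### The job

Fix the loose hub of the bench shaker on its drive shaft: take the steel taper key out of the white service block, start it thin end down in the keyway between hub and shaft and let go of it. Then take the brass drift and drive the key down with its nose, in gentle taps or a slow push, until it sits tight, that is until it holds against a firm push of about 12 N; never exceed 20 N. Finally stand the drift back in its hole in the block, and leave the things lying around where they are.

Things in the scene. Friction and masses are not known exactly. Their poses are not given: they have to be found in the camera images.
- shaker: Grey bench shaker, box 150 x 140 x 40 mm, fixed, turned by up to 0.4 rad; origin under its centre, z up. On it an upright steel shaft, 28 mm across, with an aluminium hub round it (flange 92 mm across, boss 68 mm across, top face 88 mm above the table; the shaft stands 3 mm proud). The hub does not turn but is up to 1.5 mm loose on the shaft along x: the key must first take up this play
- keyway (a point): Centre of the keyway's mouth, level with the hub's top. Upright slot open at the top, 14 mm wide (y), 9 to 11 mm along x between the shaft's wall (upright, 5 mm towards +x) and the hub's (sloping: the slot narrows by 1 mm per 10 mm downward). Play and fit differ unseen: the key rests with its tip 10 to 36 mm down, slides on by 1 to 16 mm under 3 to 6 N, then grips hard, tip 25 to 38 mm down; only the push tells
- key_head (a point): Middle of the head of the steel taper key, the place to grip it (pinch along y, 12 mm). Head 20 (x) x 12 (y) x 14 mm high, flat top 7 mm above here; it juts out to -x over the tapered side. 85 g. z up. The key stands tip down in a 25 mm deep pocket of the block, this point 78 mm above the table. In the keyway its axes are parallel to those of keyway (plain +x side to the shaft)
- key_tip (a point): Middle of the key's thin lower end, 69 mm below key_head and 6 mm from it towards +x. Shank 62 mm long, 12 mm wide (y), 8 mm thick at the tip, 14 mm under the head; +x side upright, -x side tapered; lowest 4 mm bevelled to 9.6 x 6.8 mm. Wedged, this point is 1 mm towards +x from keyway. Oiled steel: pushed with 12 N the key stays tight when let go; 20 mm or more of shank stay above the hub
- drift_grip (a point): Middle of the grip of the brass drift (a driving punch), the place to grasp it: a round bar 16 mm across and 45 mm long, 82 mm above the drift's lower end. The drift is 105 mm high: nose 15 mm across (lowest 16 mm), body 24 mm across up to 60 mm, then the grip. About 220 g, z up along it
- drift_nose (a point): Centre of the flat lower end of the drift, 82 mm below drift_grip. At the start it stands on the floor of its hole, 9 mm above the table
- drift_hole (a point): Centre of the mouth of the drift's round hole in the top of the white service block (fixed, 120 x 56 x 34 mm high). The hole is 28 mm across and 25 mm deep. The key's pocket lies 66 mm from it along -x of this point
- tape_blue: Bystander: roll of blue tape 62 mm across, 25 mm high, lying loose; origin under its centre
- hinged_case: Bystander: small clear hinged case 58 x 78 x 29 mm, loose; origin under its centre
- tube_fitting: Bystander: black tube fitting 21 x 57 x 22 mm lying loose; origin under its centre

How it is judged:
On the way, in this order (a step that is already met when the one before it is completed fails the run):
1. the key stands in the keyway, tip at least 8 mm below the hub's top, and is let go (horizontal distance between key_tip and keyway below 0.009 m and z of key_tip in the frame of keyway below -0.008 m and angle between key_tip's own z axis and vertical below 0.15 rad and contact force between the fingers and key below 0.2 N), for 0.2 s.
2. the drift, standing on the key, drives it tight (drift pushes with more than 6 N, the key grips the hub with more than 22 N) (contact force between drift and key above 6 N and contact force between key and shaker above 22 N), for 0.02 s.
At the end, for the whole second after the job is handed in: The key stands upright (within 0.1 rad) in the keyway, tip more than 18 mm down, wedged so tight that it bears on the hub with more than 22 N though nothing touches it; the drift stands upright in its hole in the block (nose more than 18 mm down, within 6 mm of its axis); all at rest (contact force between key and shaker above 22 N and horizontal distance between key_tip and keyway below 0.009 m and y of key_tip in the frame of keyway between -0.004 and 0.004 m and z of key_tip in the frame of keyway below -0.018 m and angle between key_tip's own z axis and vertical below 0.1 rad and horizontal distance between drift_nose and drift_hole below 0.006 m and z of drift_nose in the frame of drift_hole below -0.018 m and angle between drift_grip's own z axis and vertical below 0.15 rad and linear speed of key below 0.01 m/s and linear speed of drift below 0.02 m/s).
It fails at once if the key is pushed or struck with more than 20 N through the drift (contact force between drift and key above 20 N).
It fails at once if the robot's hand or the drift strikes the hub with more than 25 N (contact force between any of the fingers, drift and shaker above 25 N).
It fails at once if a bystander is moved by more than 30 mm (distance of any of tape_blue, hinged_case, tube_fitting from where it was at the start of the episode above 0.03 m).
It also fails if it takes over 67 s, if anything falls off the work surface, if the arm or the gripper's body presses on something with over 40 N, if the wrist force passes 120 N, or if a joint passes its speed limit or range.

### The arm

A 6-joint arm with a two-finger parallel gripper is mounted at the origin on a cart in front of the work surface, level with it; the furniture and walls round the work are solid. World frame = base frame: x ahead of the robot, y to its left, z up, the work surface at z = 0. Lengths are in m, angles in rad, forces in N, time in s.
With the tool pointing down it reaches from about 0.35 to 0.8 m from the base axis. Payload 7.3 kg.
Tool frame: the origin (TCP) lies at the very end of the fingers, on their centre line; the grasp point (between the pads) lies 19 mm behind it; y points along the fingers, x is the direction in which the jaws open and shut, and the axes are right-handed (so a half turn about y gives the same grasp; the last joint's range is limited). The gripper opens to 85 mm and grips with 20 to 120 N. Pads are 22 mm wide; open, the fingers measure 114 mm over their backs; the gripper's body (76 mm by 85 mm) begins 54 mm behind the grasp point. The pads swing forward as they close: fully open they stand 13 mm farther back than shut.
Start: joints at [-1.328, 0.342, 1.524, -0, 1.275, -0.146], TCP at [0.199, -0.486, 0.231] pointing down, gripper open.
Joint ranges: [-2.53, 2.53], [-0.77, 2.02], [0.04, 2.7], [-1, 4.14], [0.28, 2.66], [-3.11, 3.11]. Speed limits (rad/s): [2.57, 2.57, 3.14, 3.14, 3.14, 3.14].

### API

Orientations are given as a unit quaternion [w, x, y, z].
In Python, from bench import env gives the robot as it stands.
- The arm moves only by the tool move_arm, never from a script. Its arguments are lists of equal length, an entry for each row: "slide": the shift along the world's x, y, z in units of 40 mm (1.0 is 40 mm), a list of three; "roll": the turn about the world's z in units of 8 degrees (1.0 is 8 degrees); "grip": the closure, from -1 (fully open) to 1 (shut). In form: {"slide": [[dx, dy, dz], ...], "roll": [roll, ...], "grip": [grip, ...]}. A call has 1 to 10 rows; each row shifts and turns the pose as measured when the row begins; what a row does not reach is not made up. A row lasts 1/10 s, in which the tool goes at most 50 mm and 8.59 degrees, less where a joint would pass 70% of its speed; a pose out of reach is approached as far as the arm can. A call is refused whole if a number of a shift passes 1 or a number of a turn 1, either way. A call with a gripper value outside its range is refused whole. The fingers move at their own pace and stop on an object; "force" is the grip in N (left out, the last holds). Time passes only in rows, so rows that do not move let the fingers close. It gives the time, the measured TCP pose, the force and the opening at its end, in the units of the state.
- env.read_state(): the state, without advancing time (a new reading comes with each control period).
- env.grab_frame(name): name is "scene" or "side" or "wrist"; returns a dict with "image" (420x560x3 uint8, red, green, blue), "z_map" (420x560 float32, m along the optical axis (not along the pixel's ray), 0 where there is no reading), "fx", "fy", "cx", "cy" (pixels), "camera_from_world" (4x4, takes a point from world to camera coordinates). Camera axes: x right, y down, z forward; pixel columns grow to the right and rows downward; lengths in m; the calibration is good to about 2 mm. A picture is of the moment at which its call begins.
- env.close_job(): hands the job in, once; it reports no verdict.
The state is a dict: "t": time; "joint_pos": joint angles; "joint_vel": joint speeds; "joint_torque": joint torques, N m; "tool_pos": TCP position; "ee_rot": TCP orientation; "force": force on the tool from outside, world axes, zero at the start; "torque": the same for the moment, N m; "width": finger opening in m.
Only numpy, scipy, OpenCV 4.12 (cv2) and the standard library are available. Lean on these libraries where they do the work, as an engineer would, in place of code of your own. Each camera call takes 0.05 s, during which the arm holds its last target.

## Working session

There is one attempt and no reset: what is moved stays moved. The work goes in short steps, Python scripts to look and compute and a tool call to move; the robot and the scene stay as the last step left them, time stands still between calls to the robot, and variables do not carry over. Pictures are saved under pics/ and viewed, and the job is handed in when it is done.

Besides the shell and the picture viewer there is one more tool, called after "Emit:" by a JSON object that holds its "method" and its "body", one argument or row to a line. move_arm: Moves the arm, as the interface text tells. Its arguments: {"type":"object","properties":{"slide":{"type":"array","items":{"type":"array","items":{"type":"number"}}},"roll":{"type":"array","items":{"type":"number"}},"grip":{"type":"array","items":{"type":"number"}},"force":{"type":"number"}},"required":["slide","roll","grip"]}

```bash
ls; mkdir -p pics; cat > h.py <<'E'
import numpy as np, cv2, pickle
from bench import env
def grab(n,tag):
    f=env.grab_frame(n); pickle.dump(f,open(f'pics/{tag}.pkl','wb'))
    cv2.imwrite(f'pics/{tag}.png',f['image'][:,:,::-1]); return f
def load(tag): return pickle.load(open(f'pics/{tag}.pkl','rb'))
def pix2w(f,u,v,z):  # onto depth
    p=np.array([(u-f['cx'])/f['fx']*z,(v-f['cy'])/f['fy']*z,z,1]); return (np.linalg.inv(f['camera_from_world'])@p)[:3]
def plane(f,u,v,h):
    M=np.linalg.inv(f['camera_from_world']); o=M[:3,3]; d=M[:3,:3]@np.array([(u-f['cx'])/f['fx'],(v-f['cy'])/f['fy'],1])
    return o+d*(h-o[2])/d[2]
def cloud(f):
    v,u=np.mgrid[:420,:560]; z=f['z_map']; P=np.stack([(u-f['cx'])/f['fx']*z,(v-f['cy'])/f['fy']*z,z,np.ones_like(z)],-1)
    W=(P@np.linalg.inv(f['camera_from_world']).T)[...,:3]; W[z==0]=np.nan; return W
E
python3 - <<'E'
from h import *
for n in ['scene','side','wrist']:
    f=grab(n,n+'0'); print(n,np.linalg.inv(f['camera_from_world']).round(3).tolist(),f['fx'],f['cx'],f['cy'])
print(env.read_state())
E
```

```text
pics
scene [[0.798, -0.398, 0.453, 0.11], [-0.603, -0.518, 0.606, -0.27], [-0.007, -0.757, -0.654, 0.63], [0.0, 0.0, 0.0, 1.0]] 433.4062298802823 285.00600275616586 213.3724303756101
side [[-0.998, 0.015, -0.058, 0.539], [0.057, 0.538, -0.841, 1.008], [0.018, -0.843, -0.538, 0.597], [0.0, 0.0, 0.0, 1.0]] 535.7072352704903 283.54805131860417 212.8010076412049
wrist [[0.379, -0.888, -0.26, 0.264], [-0.925, -0.364, -0.105, -0.459], [-0.002, 0.28, -0.96, 0.373], [0.0, 0.0, 0.0, 1.0]] 301.21905060660686 280.790121948943 207.63949501105284
{'t': 0.15, 'joint_pos': array([-1.32798788e+00,  3.42581640e-01,  1.52477941e+00,  2.16737011e-05,
        1.27540460e+00, -1.45981836e-01]), 'joint_vel': array([-0.00033566, -0.00168775, -0.00415028,  0.00186115,  0.00030651,
       -0.00160739]), 'joint_torque': array([ 2.11271807e-03, -4.33906925e+01, -2.46147341e+01, -1.06872778e-04,
        5.71255820e-03,  8.95526171e-06]), 'tool_pos': array([ 0.19897583, -0.48551703,  0.23078212]), 'ee_rot': array([ 0.58745169, -0.58688341,  0.39429975, -0.39369541]), 'force': array([-0.25241569, -0.97818997, -0.2080448 ]), 'torque': array([ 0.00351659, -0.01419444,  0.03447319]), 'width': 0.08525797922394997}
```

View pics/scene0.png

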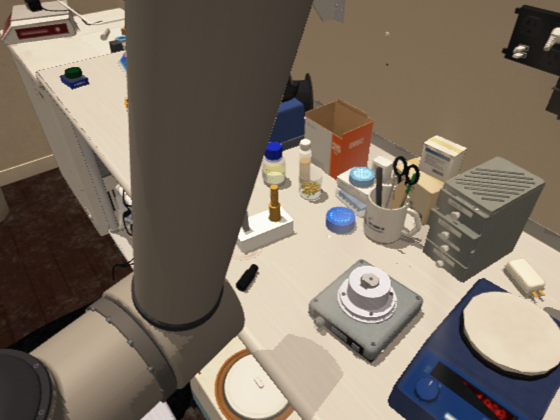

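View pics/side0.png

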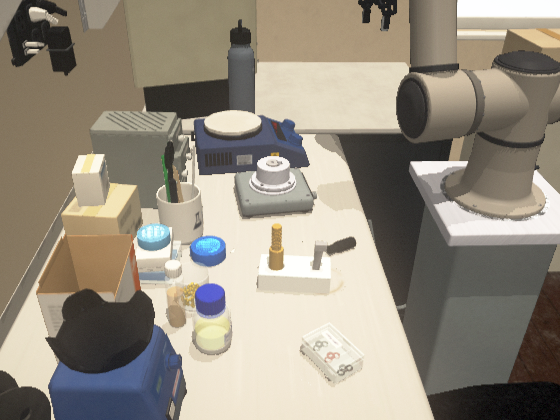

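View pics/wrist0.png

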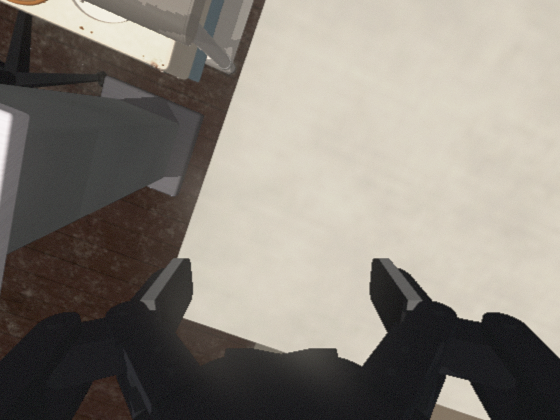

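```bash
python3 - <<'E'
from h import *
for n,(a,b,c,d) in {'scene0':(210,400,160,360),'side0':(220,360,140,310)}.items():
    f=load(n); W=cloud(f)
    im=f['image'][c:d,a:b,::-1]; im=cv2.resize(im,None,fx=800/(b-a) if (b-a)*0.75>(d-c) else 600/(d-c),fy=800/(b-a) if (b-a)*0.75>(d-c) else 600/(d-c),interpolation=cv2.INTER_CUBIC); cv2.imwrite(f'pics/{n}_c.png',im)
    print(im.shape)
    hsv=cv2.cvtColor(f['image'],cv2.COLOR_RGB2HSV)
    white=(hsv[...,1]<60)&(hsv[...,2]>150)
    x=W[...,0];y=W[...,1];z=W[...,2]
    print('scene',n,'table z',np.nanmedian(z[300:310,290:300]) )
    for nm,lo,hi in [('blocktop',.030,.038),('hubtop',.085,.093),('shakertop',.037,.044),('drifttop',.11,.117),('keytop',.08,.088)]:
        m=(z>lo)&(z<hi)&(x>.3)&(x<.8)&(y>-.3)&(y<.4)
        nn,l,s,cc=cv2.connectedComponentsWithStats(m.astype(np.uint8))
        for i in range(1,nn):
            if s[i,4]>12: print(nm,s[i],np.nanmean(W[l==i],0).round(4))
E
```

```text
(600, 570, 3)
scene scene0 table z -0.0015078847714966592
blocktop [321 156  43  16 116] [0.7415 0.3468 0.0342]
blocktop [302 174  18   5  48] [0.653  0.3541 0.0343]
blocktop [299 181  23  10  60] [0.6231 0.3223 0.0341]
blocktop [338 185  30  19  76] [0.6816 0.2451 0.0331]
blocktop [410 199  21  16  66] [0.762  0.124  0.0341]
blocktop [239 207  55  35 793] [0.4686 0.284  0.0327]
blocktop [365 219  39  16 112] [0.6483 0.1241 0.0339]
blocktop [410 230   7   4  20] [0.6919 0.0824 0.0339]
blocktop [426 240  80  33 259] [ 0.7062 -0.0159  0.0341]
blocktop [ 310  259  113   95 1175] [ 0.4639 -0.0068  0.0352]
blocktop [363 261  12   6  19] [0.5576 0.0752 0.0363]
blocktop [388 275  21  15  42] [0.5676 0.0076 0.0367]
blocktop [332 287   7   6  17] [0.4676 0.0658 0.0374]
blocktop [408 289   9   8  20] [ 0.5696 -0.0193  0.0369]
blocktop [329 298  11   7  17] [0.4506 0.0491 0.0373]
blocktop [392 387  37  33 196] [ 0.4142 -0.147   0.0341]
hubtop [321 137  45  14 127] [0.7398 0.3483 0.089 ]
hubtop [300 149  12   7  46] [0.6514 0.3759 0.0885]
hubtop [397 163   7   9  38] [0.7803 0.2044 0.0867]
hubto
[... 5333 characters left out ...]
 0.6992 -0.0297  0.0866]
keytop [257 156  33  19 300] [0.4945 0.0274 0.0857]
keytop [121 170  43   6 145] [0.7589 0.0475 0.0842]
keytop [117 184   9   7  29] [0.7865 0.111  0.0872]
keytop [102 185  36  37 411] [0.7791 0.1693 0.0861]
keytop [177 185  15  13  54] [0.6686 0.1157 0.084 ]
keytop [192 187   6   8  23] [0.6477 0.1254 0.0843]
keytop [159 189  11   9  44] [0.7041 0.1288 0.0842]
keytop [157 196  44  15 166] [0.6693 0.1761 0.084 ]
keytop [272 240  10   6  36] [0.5004 0.2948 0.0841]
keytop [315 240  12   8  72] [0.428  0.3    0.0839]
keytop [ 84 257  42   7 178] [0.7686 0.3335 0.0841]
keytop [128 259   8  30  55] [0.7212 0.3675 0.0841]
keytop [165 279  19   9  84] [0.655  0.3939 0.0842]
```

View pics/scene0_c.png

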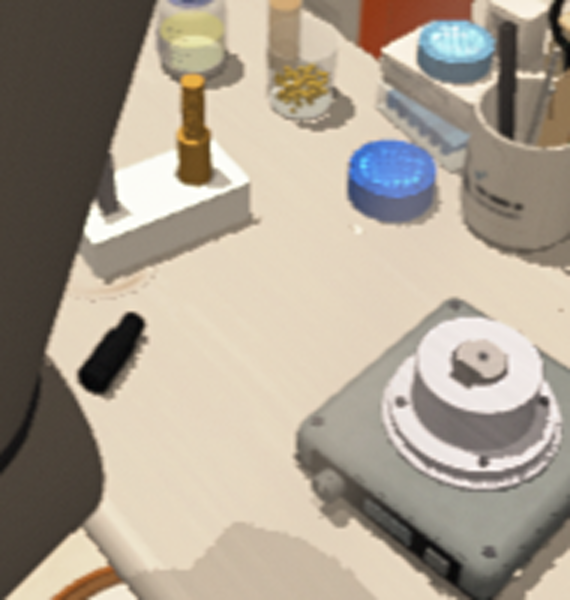

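View pics/side0_c.png

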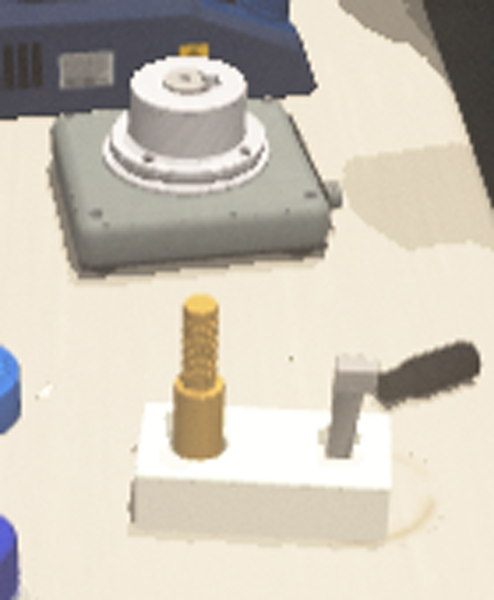

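```bash
python3 - <<'E'
from h import *
from scipy.spatial.transform import Rotation as R
s=env.read_state(); q=s['ee_rot']; print(R.from_quat(q[[1,2,3,0]]).as_matrix().round(3))
f=load('side0');W=cloud(f)
z=W[...,2];x=W[...,0];y=W[...,1]
m=(abs(z-.034)<.003)&(x>.38)&(x<.56)&(y>.22)&(y<.36)
u=np.argwhere(m); P=W[m][:,:2]
r=cv2.minAreaRect(P.astype(np.float32)); print(r)
# shaker top rectangle
f=load('scene0');W=cloud(f);z=W[...,2];x=W[...,0];y=W[...,1]
m=(abs(z-.0395)<.0025)&(x>.37)&(x<.62)&(y>-.1)&(y<.12)
nn,l,st,cc=cv2.connectedComponentsWithStats(m.astype(np.uint8));i=1+st[1:,4].argmax()
print(cv2.minAreaRect(W[l==i][:,:2].astype(np.float32)))
# hub top boss edge circle
m=(abs(z-.0872)<.003)&(x>.42)&(x<.56)&(y>-.06)&(y<.09)
print(cv2.minEnclosingCircle(W[m][:,:2].astype(np.float32)))
E
```

```text
[[ 0.379 -0.     0.925]
 [-0.925  0.001  0.379]
 [-0.001 -1.     0.   ]]
((0.4687213897705078, 0.29282933473587036), (0.06089423969388008, 0.12007858604192734), 83.60368347167969)
((0.4949333071708679, 0.01630987599492073), (0.1438862532377243, 0.1330695003271103), 8.180441856384277)
((0.49538519978523254, 0.016676686704158783), 0.03515748679637909)
```

Emit:
{"method": "move_arm", "body": {
  "slide": [
    [0.5, 1, 0.8],
    [0.5, 1, 0.8],
    [0.4, 1, 0],
    [0.4, 1, 0],
    [0.4, 1, 0],
    [0.4, 1, 0],
    [0.4, 1, 0],
    [0.4, 1, 0],
    [0.4, 1, 0],
    [0.4, 1, 0]
  ],
  "roll": [0, 0, 0, 0, 0, 0, 0, 0, 0, 0],
  "grip": [-1, -1, -1, -1, -1, -1, -1, -1, -1, -1]
}}

```text
t: 1.15
tool_pos: [0.3651, -0.0787, 0.2899]
ee_rot: [0.587, -0.583, 0.398, -0.396]
force: [1.3, -0.3, -0.8]
width: 0.0855
```

Emit:
{"method": "move_arm", "body": {
  "slide": [
    [0.6, 0.8, 0],
    [0.6, 0.8, 0],
    [0.5, 0.5, 0],
    [0, 0, 0]
  ],
  "roll": [-0.9, -0.9, -0.9, -0.9],
  "grip": [-1, -1, -1, -1]
}}

```text
t: 1.55
tool_pos: [0.4332, 0.011, 0.2898]
ee_rot: [0.47, -0.466, 0.53, -0.529]
force: [-0.4, -0.4, 0.8]
width: 0.0857
```

```bash
python3 - <<'E'
from h import *
f=grab('wrist','w1'); grab('scene','s1')
print(env.read_state()['tool_pos'])
E
```

```text
[0.43177642 0.0094907  0.289744  ]
```

View pics/w1.png

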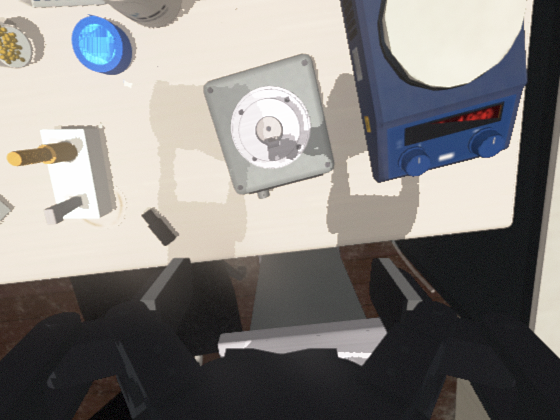

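```bash
python3 - <<'E'
from h import *
f=load('w1')
im=f['image'][80:200,200:340,::-1]; cv2.imwrite('pics/w1c.png',cv2.resize(im,None,fx=5,fy=5,interpolation=cv2.INTER_CUBIC))
f=load('s1')
im=f['image'][250:340,320:420,::-1]; cv2.imwrite('pics/s1c.png',cv2.resize(im,None,fx=6,fy=6,interpolation=cv2.INTER_CUBIC))
E
```

```text
(no output)
```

View pics/w1c.png

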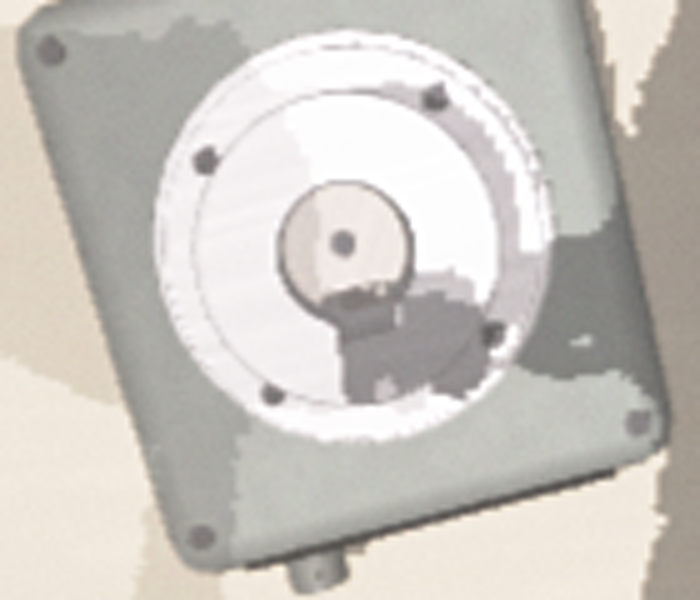

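View pics/s1c.png

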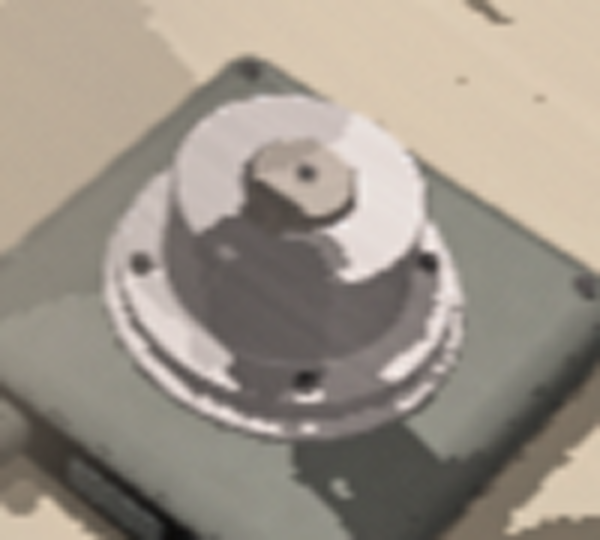

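```bash
python3 - <<'E'
from h import *
f=load('w1')
im=f['image'][108:160,245:305,::-1]
g=np.clip((im.astype(float)/255)**0.6*255,0,255).astype(np.uint8)
cv2.imwrite('pics/w1d.png',cv2.resize(g,None,fx=11,fy=11,interpolation=cv2.INTER_CUBIC))
p=lambda u,v,h: plane(f,200+u/5-.4,80+v/5-.4,h)
c=p(344,242,.091); A=p(50,51,.04);B=p(637,422,.04);C=p(202,537,.04)
print(c,A,B,C)
print('centre AB',(A+B)/2, 'yaw long CA?',np.degrees(np.arctan2(*(A-C)[1::-1])),np.linalg.norm(A-C),np.degrees(np.arctan2(*(C-B)[1::-1])),np.linalg.norm(C-B))
# flange screws
S=[p(*q,.052) for q in [(436,98),(206,161),(273,395),(493,334)]]
print(np.mean(S,0))
W=cloud(f); print('depth at shaft',W[126,268],W[120,268],W[128,245])
E
```

```text
[0.49686318 0.0176626  0.091     ] [0.54948495 0.08526775 0.04      ] [ 0.44165824 -0.04941261  0.04      ] [0.42534787 0.06793003 0.04      ]
centre AB [0.49557159 0.01792757 0.04      ] yaw long CA? 7.950837326839154 0.1253419803658515 97.91328397147872 0.11847077098383509
[0.49413384 0.0178622  0.052     ]
depth at shaft [0.49901385 0.0178179  0.09086574] [0.50528171 0.01707408 0.08848611] [0.5000256  0.04329109 0.08983236]
```

View pics/w1d.png

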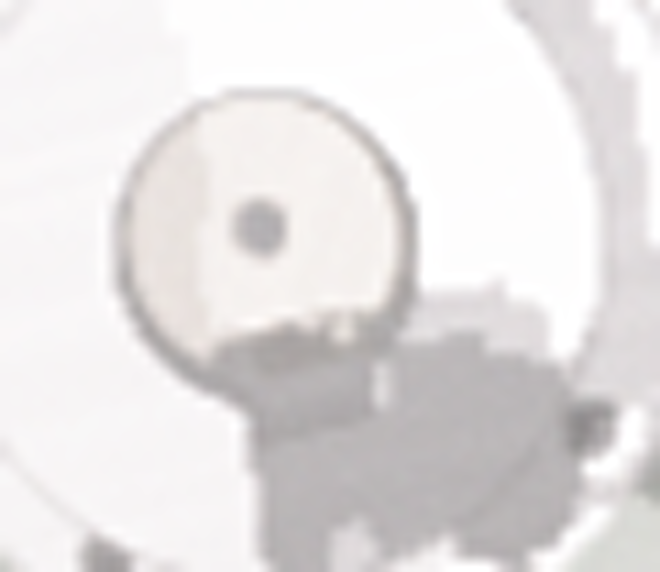

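```bash
python3 - <<'E'
from h import *
f=load('w1')
p=lambda u,v,h: plane(f,245+u/11-.45,108+v/11-.45,h)
c=p(260,226,.091)[:2]; a=np.radians(8); R=np.array([[np.cos(a),np.sin(a)],[-np.sin(a),np.cos(a)]])
print('c',c, 'boss/shaft ctr')
for n,q,h in [('hubL',(255,438),.088),('hubR',(380,408),.088),('sideL',(250,405),.088),('sideR',(385,370),.088),('flatL',(212,362),.091),('flatR',(390,322),.091),('top',(260,88),.088),('left',(120,230),.088),('right',(412,230),.088),('shR',(403,250),.091),('shT',(265,95),.091)]:
    P=p(*q,h)[:2]; print(n,P.round(4),(R@(P-c)*1000).round(1))
# same in scene0 and side0
for t,box in [('scene0',(345,262,60,45)),('side0',(245,150,55,35))]:
    f=load(t);x,y,w,h=box;im=f['image'][y:y+h,x:x+w,::-1];cv2.imwrite(f'pics/{t}_d.png',cv2.resize(im,None,fx=12,fy=12,interpolation=cv2.INTER_CUBIC))
E
```

```text
c [0.49679181 0.01790886] boss/shaft ctr
hubL [0.476  0.0214] [-20.1   6.4]
hubR [0.4774 0.0083] [-20.5  -6.8]
sideL [0.4794 0.0215] [-16.8   5.9]
sideR [0.4811 0.0073] [-17.   -8.3]
flatL [0.4842 0.0245] [-11.5   8.3]
flatR [0.4859 0.0062] [-12.4 -10.1]
top [0.5099 0.0163] [12.7 -3.5]
left [0.4981 0.0321] [ 3.3 13.9]
right [0.4945 0.0029] [ -4.4 -14.5]
shR [0.4927 0.004 ] [ -6.  -13.2]
shT [0.5091 0.0157] [11.9 -3.9]
```

View pics/scene0_d.png

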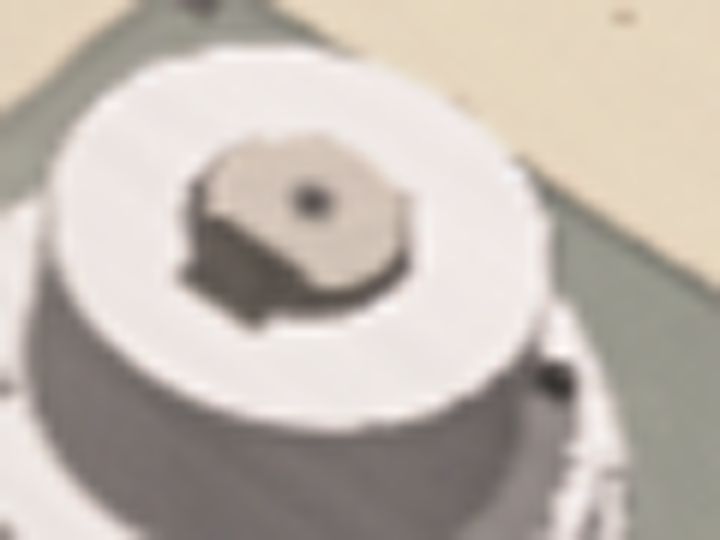

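View pics/side0_d.png

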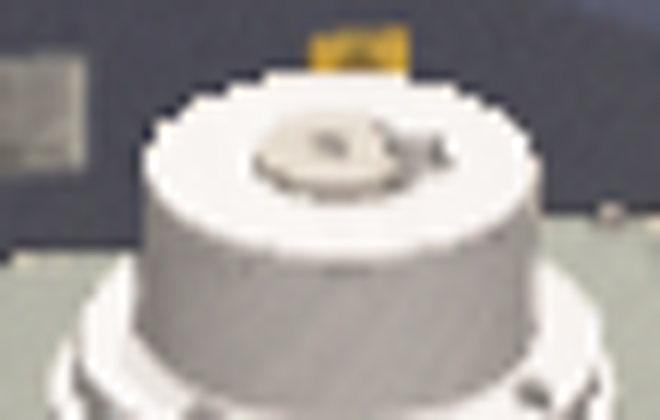

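```bash
python3 - <<'E'
from h import *
a=np.radians(8); R=np.array([[np.cos(a),np.sin(a)],[-np.sin(a),np.cos(a)]])
for t,x0,y0,L in [('scene0',345,262,[('c',(313,200),.091),('hubL',(182,275),.088),('hubR',(255,325),.088),('flL',(207,215),.091),('flR',(315,283),.091),('b_l',(52,220),.088),('b_r',(548,250),.088),('b_t',(270,45),.088),('b_b',(320,430),.088)]),
   ('side0',245,150,[('c',(330,145),.091),('hub',(445,150),.088),('fl1',(380,122),.091),('fl2',(405,172),.091),('b_l',(145,160),.088),('b_r',(540,165),.088),('b_t',(335,70),.088),('b_b',(350,260),.088)])]:
    f=load(t); c=None
    for n,q,h in L:
        P=plane(f,x0+q[0]/12-.46,y0+q[1]/12-.46,h)[:2]
        if c is None:c=P
        print(t,n,P.round(4),(R@(P-c)*1000).round(1))
E
```

```text
scene0 c [0.4969 0.0176] [0. 0.]
scene0 hubL [0.4758 0.0206] [-20.6   5.9]
scene0 hubR [0.4774 0.0086] [-20.6  -6.2]
scene0 flL [0.4837 0.0244] [-12.1   8.6]
scene0 flR [0.4868 0.0073] [-11.5  -8.8]
scene0 b_l [0.4686 0.0381] [-25.2  24.3]
scene0 b_r [ 0.5178 -0.0061] [ 17.3 -26.4]
scene0 b_t [0.5147 0.0428] [21.1 22.5]
scene0 b_b [ 0.4717 -0.0089] [-28.7 -22.7]
side0 c [0.4968 0.0195] [0. 0.]
side0 hub [0.4767 0.016 ] [-20.4  -0.7]
side0 fl1 [0.4878 0.011 ] [-10.1  -7.2]
side0 fl2 [0.4843 0.0299] [-10.9  12. ]
side0 b_l [0.5286 0.0187] [31.4 -5.3]
side0 b_r [0.4606 0.0219] [-35.4   7.4]
side0 b_t [ 0.4945 -0.0153] [ -7.1 -34.1]
side0 b_b [0.4948 0.0558] [ 3.1 36.2]
```

Emit:
{"method": "move_arm", "body": {
  "slide": [
    [0, 0.9, 0],
    [0, 0.9, 0],
    [0, 0.9, 0],
    [0, 0.9, 0],
    [0, 0.9, 0],
    [0, 0.9, 0],
    [0, 0.9, 0],
    [0, 0.9, -0.2],
    [0, 0, 0]
  ],
  "roll": [0, 0, 0, 0, 0, 0, 0, 0, 0],
  "grip": [-1, -1, -1, -1, -1, -1, -1, -1, -1],
  "force": 60
}}

```text
t: 2.55
tool_pos: [0.4298, 0.3009, 0.281]
ee_rot: [0.476, -0.474, 0.524, -0.524]
force: [-0.5, 0.7, 0.3]
width: 0.0855
```

```bash
python3 - <<'E'
from h import *
from scipy.spatial.transform import Rotation as R
s=env.read_state();q=s['ee_rot'];print(s['tool_pos'],R.from_quat(q[[1,2,3,0]]).as_matrix().round(3).tolist())
f=grab('wrist','w2'); grab('side','d2')
E
```

```text
[0.42975276 0.30094065 0.28097257] [[-0.098, 0.001, 0.995], [-0.995, 0.002, -0.098], [-0.002, -1.0, 0.001]]
```

View pics/w2.png

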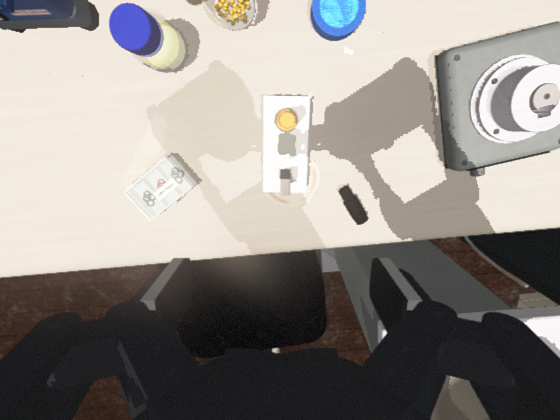

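View pics/d2.png

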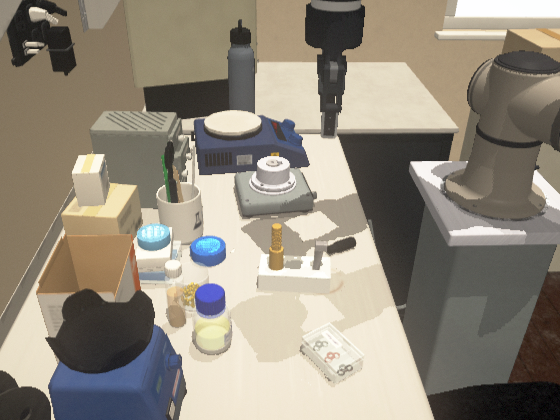

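```bash
python3 - <<'E'
from h import *
f=load('w2')
im=f['image'][90:205,240:330,::-1]; cv2.imwrite('pics/w2c.png',cv2.resize(im,None,fx=6,fy=5,interpolation=cv2.INTER_CUBIC))
f=load('side0')
im=f['image'][215:300,250:340,::-1]; cv2.imwrite('pics/side0k.png',cv2.resize(im,None,fx=7,fy=7,interpolation=cv2.INTER_CUBIC))
E
```

```text
(no output)
```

View pics/w2c.png

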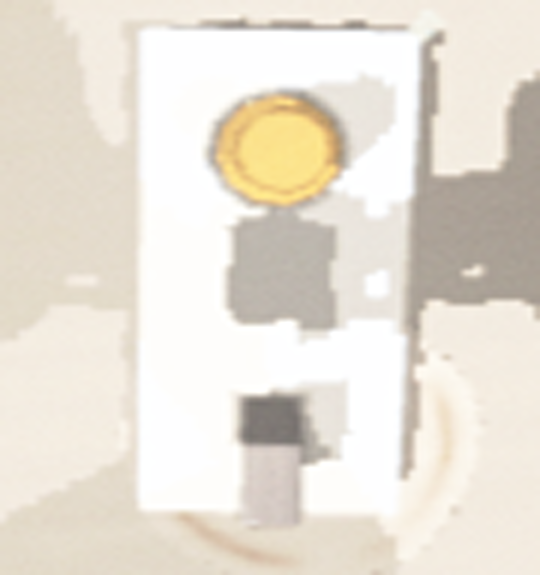

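View pics/side0k.png

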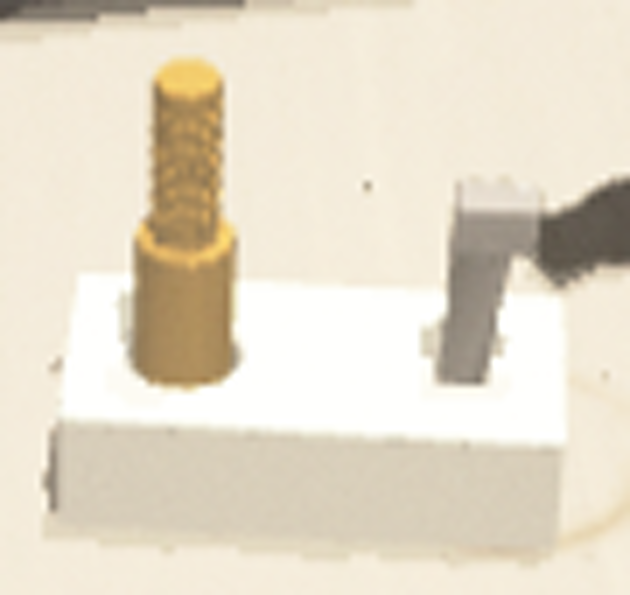

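```bash
python3 - <<'E'
from h import *
f=load('w2'); p=lambda u,v,h: plane(f,240+u/6-.42,90+v/5-.4,h)[:2]
K=p(271.5,484,.085);D=p(282,149,.114); print('key',K,'drift',D,'ang',np.degrees(np.arctan2(*(D-K)[::-1])),np.linalg.norm(D-K), 'corners',p(243,443,.085),p(300,443,.085),p(243,525,.085))
c=[p(*q,.034) for q in [(138,28),(422,32),(138,510)]];print(c,np.degrees(np.arctan2(*(c[0]-c[2])[::-1])),np.linalg.norm(c[0]-c[2]),np.degrees(np.arctan2(*(c[0]-c[1])[::-1])))
f=load('side0'); p=lambda u,v,h: plane(f,250+u/7-.43,215+v/7-.43,h)[:2]
K=p(498,196,.085);D=p(188,78,.114); print('key',K,'drift',D,'ang',np.degrees(np.arctan2(*(D-K)[::-1])),np.linalg.norm(D-K))
E
```

```text
key [0.4266049  0.29689789] drift [0.4998824  0.28848962] ang -6.545804353614512 0.07375832452094341 corners [0.43662013 0.30137899] [0.43556335 0.2906153 ] [0.41750491 0.30327974]
[array([0.53079697, 0.31366001]), array([0.5242204 , 0.25650074]), array([0.41140738, 0.32749872])] -6.611773910853537 0.12018894943361931 83.4365875801528
key [0.42771776 0.29910075] drift [0.50031862 0.29058636] ang -6.688907451735553 0.07309843071189101
```

Emit:
{"method": "move_arm", "body": {
  "slide": [
    [-0.07, -0.07, -0.9],
    [0, 0, -0.9],
    [0, 0, -0.9],
    [0, 0, -0.9],
    [0, 0, -0.7],
    [0, 0, 0],
    [0, 0, 0]
  ],
  "roll": [-0.12, 0, 0, 0, 0, 0, 0],
  "grip": [-1, -1, -1, -1, -1, -1, -1]
}}

```text
t: 3.35
tool_pos: [0.4308, 0.2852, 0.1101]
ee_rot: [-0.473, 0.466, -0.527, 0.531]
force: [-0.6, 0.2, 0.4]
width: 0.0852
```

```bash
python3 - <<'E'
from h import *
from scipy.spatial.transform import Rotation as R
s=env.read_state();q=s['ee_rot'];m=R.from_quat(q[[1,2,3,0]]).as_matrix();print(s['tool_pos'],np.degrees(np.arctan2(m[1,0],m[0,0])))
f=grab('wrist','w3')
E
```

```text
[0.43081708 0.28515595 0.1101493 ] -96.77617953152716
```

View pics/w3.png

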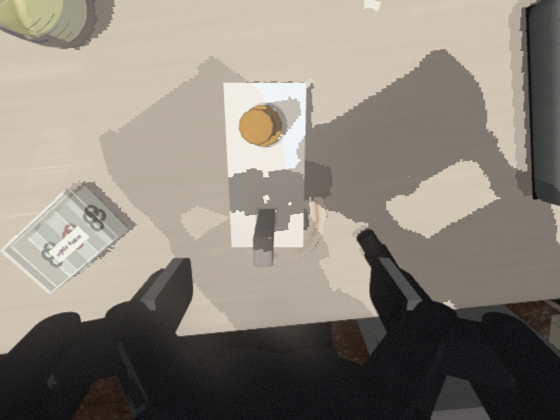

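Emit:
{"method": "move_arm", "body": {
  "slide": [
    [-0.09, 0.32, 0],
    [0, 0, -0.4],
    [0, 0, -0.4],
    [0, 0, 0]
  ],
  "roll": [0, 0, 0, 0],
  "grip": [-1, -1, -1, -1]
}}

```text
t: 3.8
tool_pos: [0.4309, 0.302, 0.0849]
ee_rot: [-0.478, 0.461, -0.525, 0.532]
force: [0.2, -0.4, -0.0]
width: 0.0855
```

Emit:
{"method": "move_arm", "body": {
  "slide": [
    [-0.1, -0.1, -0.2],
    [0, 0, -0.2],
    [0, 0, -0.2],
    [0, 0, 0]
  ],
  "roll": [0, 0, 0, 0],
  "grip": [-1, -1, -1, -1]
}}

```text
t: 4.2
tool_pos: [0.428, 0.2996, 0.0628]
ee_rot: [-0.48, 0.459, -0.525, 0.532]
force: [-0.2, -0.1, 0.3]
width: 0.0855
```

```bash
cat >> h.py <<'E'
from scipy.spatial.transform import Rotation as Rr
def st():
    s=env.read_state();q=s['ee_rot'];m=Rr.from_quat(q[[1,2,3,0]]).as_matrix()
    print(round(s['t'],2),s['tool_pos'].round(4),'jaw',np.degrees(np.arctan2(m[1,0],m[0,0])).round(2),'down',m[:,1].round(4),'F',s['force'].round(2),'w',round(s['width'],4),'v',np.abs(s['joint_vel']).max().round(4)); return s
E
python3 -c "from h import *;st()"
```

```text
4.2 [0.428  0.2996 0.0628] jaw -96.7 down [ 0.0294  0.012  -0.9995] F [-0.23 -0.07  0.29] w 0.0855 v 0.0161
```

Emit:
{"method": "move_arm", "body": {
  "slide": [
    [-0.02, -0.04, -0.1],
    [0, 0, 0],
    [0, 0, 0],
    [0, 0, 0],
    [0, 0, 0],
    [0, 0, 0],
    [0, 0, 0],
    [0, 0, 0]
  ],
  "roll": [0, 0, 0, 0, 0, 0, 0, 0],
  "grip": [-1, -1, 0.2, 0.6, 1, 1, 1, 1],
  "force": 60
}}

```text
t: 5.0
tool_pos: [0.4278, 0.2978, 0.0592]
ee_rot: [-0.481, 0.459, -0.524, 0.532]
force: [-0.2, -3.3, 0.4]
width: 0.0106
```

```bash
python3 -c "
from h import *;st();grab('wrist','w4')"
```

```text
5.0 [0.4278 0.2978 0.0592] jaw -96.71 down [ 0.0304  0.012  -0.9995] F [-0.22 -3.26  0.4 ] w 0.0106 v 0.0045
```

View pics/w4.png

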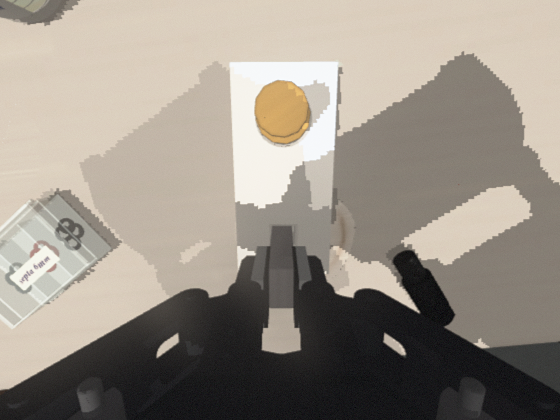

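Emit:
{"method": "move_arm", "body": {
  "slide": [
    [0, -0.02, 0.1],
    [0, 0, 0.25],
    [0, 0, 0.3],
    [0, 0, 0.3],
    [0, 0, 0.3],
    [0, 0, 0.4],
    [0, 0, 0.5],
    [0, 0, 0.5],
    [0, 0, 0.5],
    [0, 0, 0]
  ],
  "roll": [0, 0, 0, 0, 0, 0, 0, 0, 0, 0],
  "grip": [1, 1, 1, 1, 1, 1, 1, 1, 1, 1]
}}

```text
t: 6.05
tool_pos: [0.4271, 0.298, 0.1956]
ee_rot: [-0.482, 0.457, -0.525, 0.532]
force: [0.4, 0.1, -0.2]
width: 0.0113
```

```bash
python3 -c "
from h import *;st();grab('side','d5')"
```

```text
6.05 [0.4271 0.298  0.1956] jaw -96.74 down [ 0.0327  0.0158 -0.9993] F [ 0.37  0.1  -0.17] w 0.0113 v 0.0443
```

View pics/d5.png

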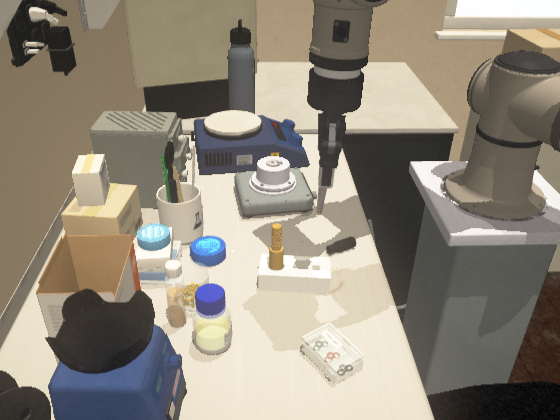

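Emit:
{"method": "move_arm", "body": {
  "slide": [
    [0.12, -0.4, 0],
    [0.12, -0.7, 0],
    [0.12, -0.8, 0],
    [0.12, -0.8, 0],
    [0.12, -0.8, 0],
    [0.12, -0.8, 0],
    [0.12, -0.8, 0],
    [0.12, -0.8, 0],
    [0.12, -0.6, 0],
    [0, -0.3, 0]
  ],
  "roll": [0.2, 0.2, 0.2, 0.2, 0.2, 0.2, 0.2, 0.2, 0.2, 0],
  "grip": [1, 1, 1, 1, 1, 1, 1, 1, 1, 1]
}}

```text
t: 7.1
tool_pos: [0.4633, 0.017, 0.1844]
ee_rot: [0.544, -0.528, 0.464, -0.459]
force: [-0.1, -0.3, -1.0]
width: 0.0109
```

Emit:
{"method": "move_arm", "body": {
  "slide": [
    [0, 0, 0]
  ],
  "roll": [0],
  "grip": [1]
}}

```text
t: 7.2
tool_pos: [0.4628, 0.0157, 0.1834]
ee_rot: [0.543, -0.528, 0.465, -0.459]
force: [-0.8, 0.2, -0.9]
width: 0.0109
```

```bash
python3 -c "
from h import *;st();grab('side','d6');grab('scene','s6');grab('wrist','w6')
a=cv2.imread('pics/d6.png')[90:220,200:360];cv2.imwrite('pics/d6c.png',cv2.resize(a,None,fx=4.5,fy=4.5,interpolation=cv2.INTER_CUBIC))
a=cv2.imread('pics/s6.png')[200:350,290:450];cv2.imwrite('pics/s6c.png',cv2.resize(a,None,fx=4,fy=4,interpolation=cv2.INTER_CUBIC))
"
```

```text
7.2 [0.4628 0.0157 0.1834] jaw -81.61 down [ 0.0081  0.0212 -0.9997] F [-0.82  0.16 -0.93] w 0.0109 v 0.0121
```

View pics/d6c.png

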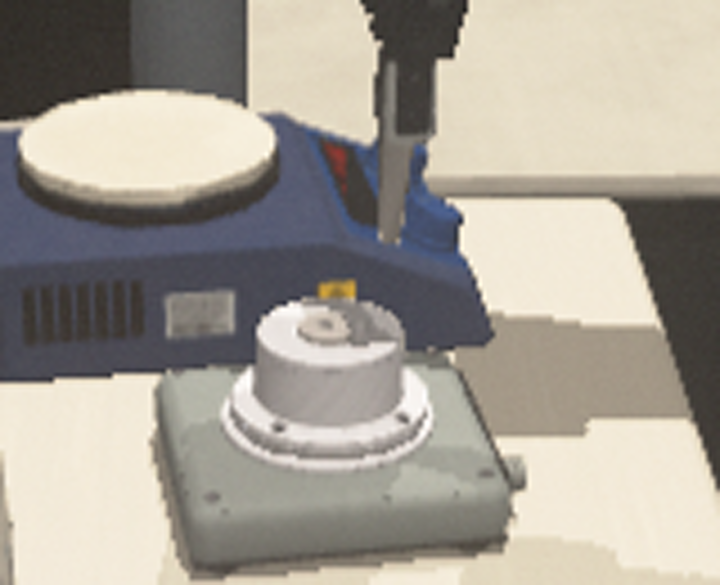

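View pics/s6c.png

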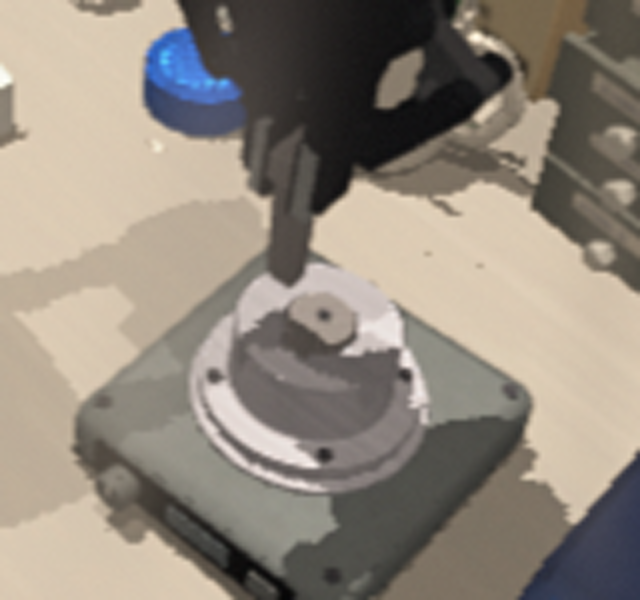

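View pics/w6.png

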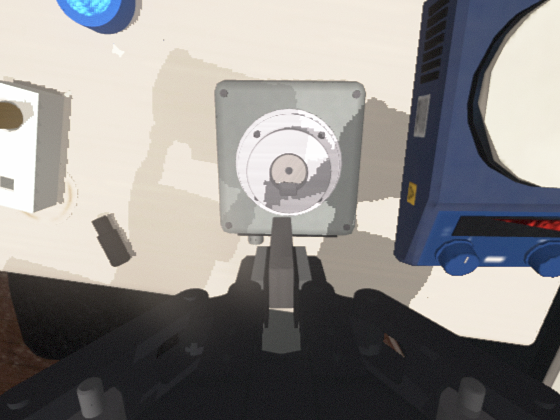

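```bash
cat >> h.py <<'E'
def ray(f,u,v):
    M=np.linalg.inv(f['camera_from_world']); d=M[:3,:3]@np.array([(u-f['cx'])/f['fx'],(v-f['cy'])/f['fy'],1]); return M[:3,3],d/np.linalg.norm(d)
def tri(*L):
    A=0;b=0
    for f,u,v in L:
        o,d=ray(f,u,v);P=np.eye(3)-np.outer(d,d);A=A+P;b=b+P@o
    x=np.linalg.solve(A,b); return x,[np.linalg.norm((np.eye(3)-np.outer(ray(*l)[1],ray(*l)[1]))@(x-ray(*l)[0])) for l in L]
E
python3 - <<'E'
from h import *
for t,(y0,y1,x0,x1) in [('s6',(232,275,345,380)),('d6',(100,150,272,302)),('w6',(205,320,255,315))]:
    a=load(t)['image'][y0:y1,x0:x1,::-1]; k=560/(y1-y0); cv2.imwrite(f'pics/{t}e.png',cv2.resize(np.clip((a/255.)**.7*255,0,255).astype(np.uint8),None,fx=k,fy=k,interpolation=cv2.INTER_CUBIC)); print(t,k)
E
```

```text
s6 13.023255813953488
d6 11.2
w6 4.869565217391305
```

View pics/s6e.png

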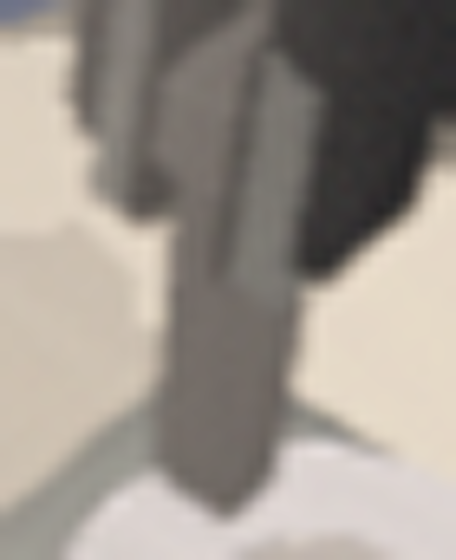

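View pics/d6e.png

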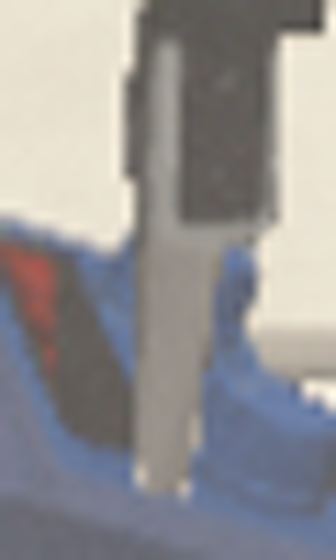

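View pics/w6e.png

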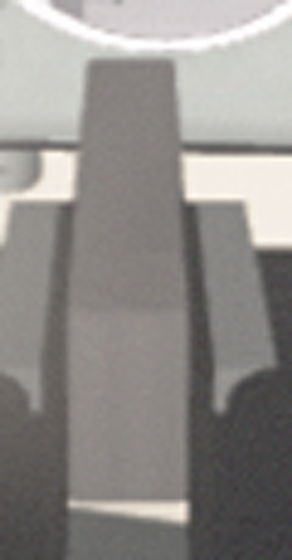

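```bash
python3 - <<'E'
from h import *
a=np.radians(8.4);X=np.array([np.cos(a),np.sin(a),0]);Y=np.array([-np.sin(a),np.cos(a),0])
obs=[('d6',286.2,143.1,4.8*Y),('s6',361.8,271.1,-3.4*X-4.8*Y),('w6',281.5,216.9,3.4*X)]
A=0;b=0
L=[]
for t,u,v,o in obs:
    f=load(t); r,d=ray(f,u,v); r=r-o/1000; P=np.eye(3)-np.outer(d,d);A=A+P;b=b+P@r;L.append((P,r,d))
    z=.1334; print(t,(r+d*(z-r[2])/d[2]).round(4))
x=np.linalg.solve(A,b);print(x,[np.linalg.norm(P@(x-r)).round(4) for P,r,d in L])
E
```

```text
d6 [0.4692 0.0163 0.1334]
s6 [0.4687 0.0183 0.1334]
w6 [0.4676 0.0183 0.1334]
[0.46851077 0.01809786 0.13415277] [np.float64(0.0008), np.float64(0.0003), np.float64(0.0006)]
```

Emit:
{"method": "move_arm", "body": {
  "slide": [
    [0.16, -0.02, 0],
    [0.16, -0.02, 0],
    [0, 0, -0.2],
    [0, 0, -0.2],
    [0, 0, -0.2],
    [0, 0, -0.2],
    [0, 0, 0]
  ],
  "roll": [0, 0, 0, 0, 0, 0, 0],
  "grip": [1, 1, 1, 1, 1, 1, 1]
}}

```text
t: 8.05
tool_pos: [0.476, 0.0191, 0.148]
ee_rot: [0.544, -0.529, 0.463, -0.457]
force: [-0.3, 0.3, -0.9]
width: 0.0109
```

```bash
python3 -c "from h import *;st()"
```

```text
8.05 [0.476  0.0191 0.148 ] jaw -81.21 down [ 0.007   0.0224 -0.9997] F [-0.26  0.27 -0.94] w 0.0109 v 0.0093
```

Emit:
{"method": "move_arm", "body": {
  "slide": [
    [0, -0.13, -0.05],
    [0, 0, 0]
  ],
  "roll": [0, 0],
  "grip": [1, 1]
}}

```text
t: 8.25
tool_pos: [0.4758, 0.0136, 0.1456]
ee_rot: [0.544, -0.529, 0.464, -0.457]
force: [-1.0, 0.8, -0.5]
width: 0.0108
```

```bash
python3 - <<'E'
from h import *
st()
for n in ['scene','side','wrist']: grab(n,n[0]+'7')
for t,(y0,y1,x0,x1) in [('s7',(240,320,335,410)),('s7',(240,320,335,410)),('w7',(130,250,230,340))]:
    a=load(t)['image'][y0:y1,x0:x1,::-1]; k=560/(y1-y0); cv2.imwrite(f'pics/{t}e.png',cv2.resize(np.clip((a/255.)**.7*255,0,255).astype(np.uint8),None,fx=k,fy=k,interpolation=cv2.INTER_CUBIC)); print(t,k)
t='s7';t='side'
a=load('s7')
E
ls pics | grep 7
```

```text
8.25 [0.4758 0.0136 0.1456] jaw -81.19 down [ 0.0063  0.0224 -0.9997] F [-1.03  0.76 -0.51] w 0.0108 v 0.0087
s7 7.0
s7 7.0
w7 4.666666666666667
s7.pkl
s7.png
s7e.png
w7.pkl
w7.png
w7e.png
```

```bash
python3 - <<'E'
from h import *
grab('scene','sc7')
for t,(y0,y1,x0,x1) in [('s7',(130,185,245,305)),('sc7',(240,320,335,410))]:
    a=load(t)['image'][y0:y1,x0:x1,::-1]; k=560/(y1-y0); cv2.imwrite(f'pics/{t}e.png',cv2.resize(np.clip((a/255.)**.7*255,0,255).astype(np.uint8),None,fx=k,fy=k,interpolation=cv2.INTER_CUBIC)); print(t,k)
E
```

```text
s7 10.181818181818182
sc7 7.0
```

View pics/s7e.png

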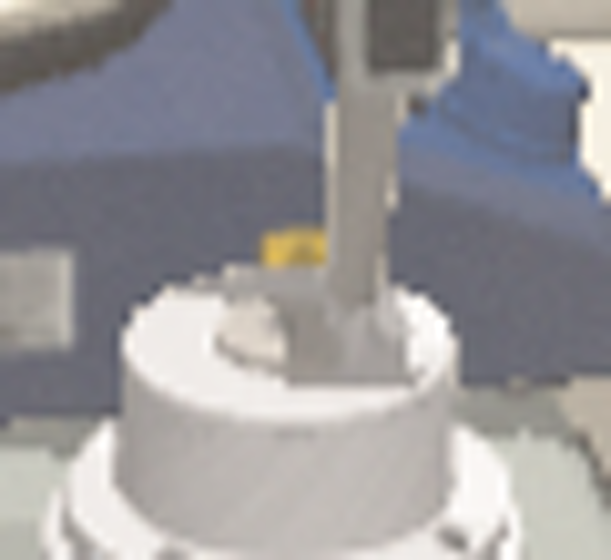

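View pics/sc7e.png

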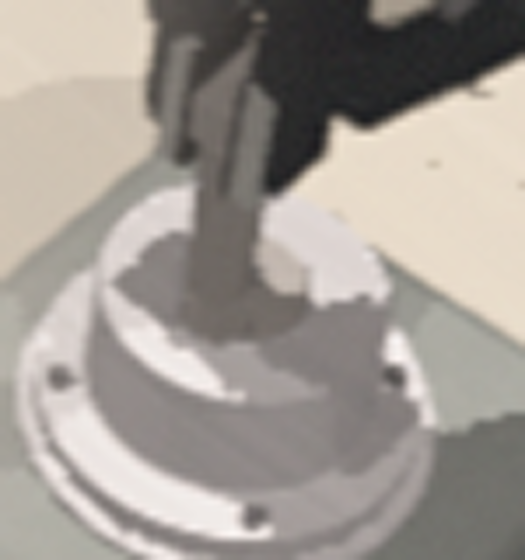

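View pics/w7e.png

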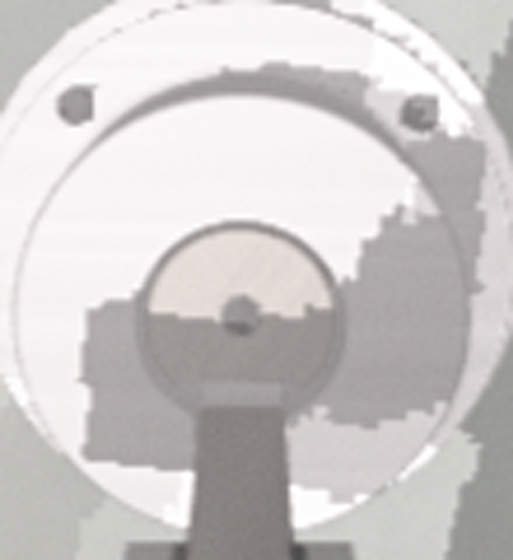

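```bash
python3 - <<'E'
from h import *
a=np.radians(8.2);X=np.array([np.cos(a),np.sin(a),0]);Y=np.array([-np.sin(a),np.cos(a),0])
def pw(t,x0,y0,k,u,v,z): return plane(load(t),x0+u/k+.5/k-.5,y0+v/k+.5/k-.5,z)
c=pw('w7',230,130,4.667,242,315,.091)
for z in (.0945,.096):
    e=pw('w7',230,130,4.667,240.5,406,z); print('w c',c.round(4),'edge rel',np.array([X@(e-c),Y@(e-c)]).round(4))
c=pw('s7',245,130,10.18,253,331,.091)
l,r,b=[pw('s7',245,130,10.18,*q,.088) for q in [(122,345),(457,345),(290,415)]];print('boss',l,r,b)
for z in (.0945,.096):
    e=pw('s7',245,130,10.18,356,300,z);c=np.array([.4968,.0178,0]); print('side edge mid',e.round(4), np.array([X@(e-c),Y@(e-c)]).round(4))
    e=pw('sc7',335,240,7,215,312,z); print('scene corner',e.round(4),np.array([X@(e-c),Y@(e-c)]).round(4))
E
```

```text
w c [0.4966 0.0176 0.091 ] edge rel [-0.0127  0.    ]
w c [0.4966 0.0176 0.091 ] edge rel [-0.0123 -0.    ]
boss [0.52878321 0.02118319 0.088     ] [0.46087608 0.02260689 0.088     ] [0.49598194 0.05197927 0.088     ]
side edge mid [0.4811 0.0149 0.0945] [-0.0159 -0.0006]
scene corner [0.4788 0.0122 0.0945] [-0.0186 -0.003 ]
side edge mid [0.4813 0.0179 0.096 ] [-0.0153  0.0023]
scene corner [0.4778 0.0114 0.096 ] [-0.0197 -0.0036]
```

Emit:
{"method": "move_arm", "body": {
  "slide": [
    [0, -0.01, -0.1],
    [0, 0, -0.05],
    [0, 0, 0]
  ],
  "roll": [0, 0, 0],
  "grip": [1, 1, 1]
}}

```text
t: 8.75
tool_pos: [0.4764, 0.0136, 0.1401]
ee_rot: [0.545, -0.529, 0.463, -0.457]
force: [0.1, -0.3, -0.7]
width: 0.0108
```

```bash
python3 -c "from h import *;st()"
```

```text
8.75 [0.4764 0.0136 0.1401] jaw -81.18 down [ 0.0086  0.0224 -0.9997] F [ 0.09 -0.31 -0.69] w 0.0108 v 0.0023
```

Emit:
{"method": "move_arm", "body": {
  "slide": [
    [-0.015, 0, -0.06],
    [0, 0, -0.06],
    [0, 0, -0.04],
    [0, 0, 0]
  ],
  "roll": [0, 0, 0, 0],
  "grip": [1, 1, 1, 1]
}}

```text
t: 9.15
tool_pos: [0.4757, 0.0137, 0.1331]
ee_rot: [0.545, -0.529, 0.463, -0.457]
force: [0.1, 0.4, -0.9]
width: 0.0108
```

```bash
python3 -c "from h import *;st()"
```

```text
9.15 [0.4757 0.0137 0.1331] jaw -81.17 down [ 0.0084  0.0224 -0.9997] F [ 0.08  0.38 -0.88] w 0.0108 v 0.0027
```

Emit:
{"method": "move_arm", "body": {
  "slide": [
    [0, 0, -0.06],
    [0, 0, -0.06],
    [0, 0, -0.06],
    [0, 0, 0]
  ],
  "roll": [0, 0, 0, 0],
  "grip": [1, 1, 1, 1]
}}

```text
t: 9.55
tool_pos: [0.4759, 0.0137, 0.1253]
ee_rot: [0.545, -0.529, 0.463, -0.457]
force: [0.8, 0.6, -1.2]
width: 0.0112
```

```bash
python3 -c "from h import *;st()"
```

```text
9.55 [0.4759 0.0137 0.1253] jaw -81.17 down [ 0.0091  0.0224 -0.9997] F [ 0.83  0.65 -1.24] w 0.0112 v 0.0029
```

Emit:
{"method": "move_arm", "body": {
  "slide": [
    [0, 0, -0.06],
    [0, 0, -0.06],
    [0, 0, 0]
  ],
  "roll": [0, 0, 0],
  "grip": [1, 1, 1]
}}

```text
t: 9.85
tool_pos: [0.4764, 0.0138, 0.1203]
ee_rot: [0.545, -0.529, 0.463, -0.458]
force: [-0.0, 0.1, -1.0]
width: 0.0108
```

```bash
python3 - <<'E'
from h import *
st()
grab('scene','sc8');grab('side','d8')
for t,(y0,y1,x0,x1) in [('d8',(120,185,240,310)),('sc8',(220,320,325,410))]:
    a=load(t)['image'][y0:y1,x0:x1,::-1]; k=560/(y1-y0); cv2.imwrite(f'pics/{t}e.png',cv2.resize(np.clip((a/255.)**.7*255,0,255).astype(np.uint8),None,fx=k,fy=k,interpolation=cv2.INTER_CUBIC)); print(t,k)
E
```

```text
9.85 [0.4764 0.0138 0.1203] jaw -81.18 down [ 0.0101  0.0226 -0.9997] F [-0.05  0.13 -1.01] w 0.0108 v 0.004
d8 8.615384615384615
sc8 5.6
```

View pics/d8e.png

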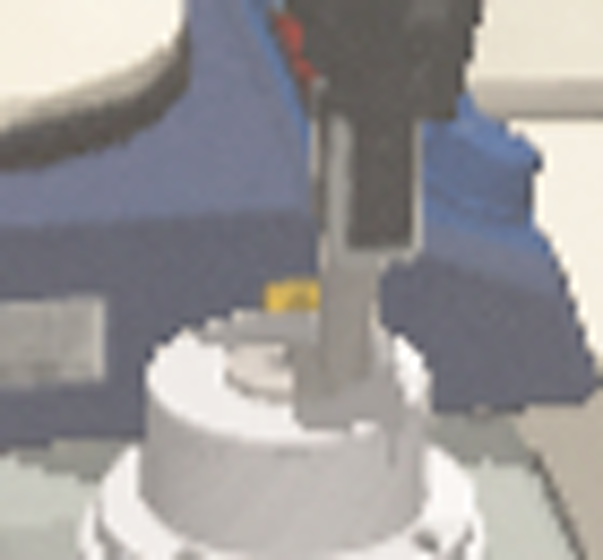

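View pics/sc8e.png

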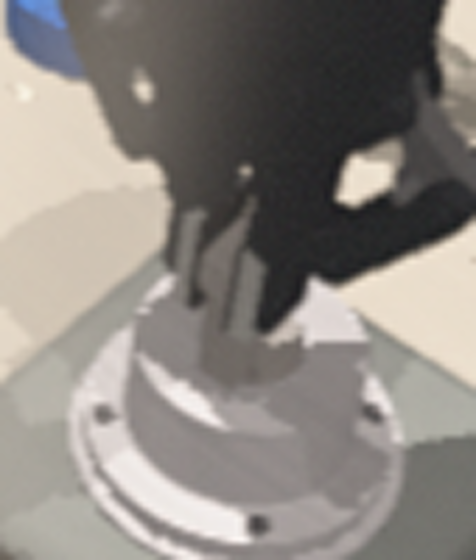

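Emit:
{"method": "move_arm", "body": {
  "slide": [
    [0, 0, -0.06],
    [0, 0, -0.06],
    [0, 0, 0]
  ],
  "roll": [0, 0, 0],
  "grip": [1, 1, 1]
}}

```text
t: 10.25
tool_pos: [0.4768, 0.0139, 0.1156]
ee_rot: [0.546, -0.528, 0.462, -0.458]
force: [0.8, 0.2, -0.9]
width: 0.011
```

```bash
python3 -c "from h import *;st()"
```

```text
10.25 [0.4768 0.0139 0.1156] jaw -81.18 down [ 0.0114  0.0227 -0.9997] F [ 0.81  0.16 -0.89] w 0.011 v 0.0025
```

Emit:
{"method": "move_arm", "body": {
  "slide": [
    [-0.01, 0, -0.06],
    [0, 0, -0.06],
    [0, 0, -0.06],
    [0, 0, 0]
  ],
  "roll": [0, 0, 0, 0],
  "grip": [1, 1, 1, 1]
}}

```text
t: 10.65
tool_pos: [0.4773, 0.014, 0.1084]
ee_rot: [0.546, -0.528, 0.462, -0.459]
force: [2.1, 0.8, -2.0]
width: 0.0112
```

```bash
python3 -c "from h import *;st()"
```

```text
10.65 [0.4773 0.014  0.1084] jaw -81.19 down [ 0.0137  0.0229 -0.9996] F [ 2.08  0.79 -2.03] w 0.0112 v 0.0025
```

Emit:
{"method": "move_arm", "body": {
  "slide": [
    [0, 0, 0],
    [0, 0, 0],
    [0, 0, 0],
    [0, 0, 0]
  ],
  "roll": [0, 0, 0, 0],
  "grip": [0.6, 0, 0, 0]
}}

```text
t: 11.05
tool_pos: [0.4758, 0.0137, 0.1077]
ee_rot: [0.545, -0.529, 0.462, -0.458]
force: [-0.4, 0.1, -0.5]
width: 0.0427
```

```bash
python3 - <<'E'
from h import *
st()
grab('scene','sc9');grab('side','d9');grab('wrist','w9')
for t,(y0,y1,x0,x1) in [('d9',(120,185,240,310)),('sc9',(220,320,325,410))]:
    a=load(t)['image'][y0:y1,x0:x1,::-1]; k=560/(y1-y0); cv2.imwrite(f'pics/{t}e.png',cv2.resize(np.clip((a/255.)**.7*255,0,255).astype(np.uint8),None,fx=k,fy=k,interpolation=cv2.INTER_CUBIC)); print(t,k)
E
```

```text
11.05 [0.4758 0.0137 0.1077] jaw -81.17 down [ 0.0101  0.0223 -0.9997] F [-0.43  0.1  -0.47] w 0.0427 v 0.0037
d9 8.615384615384615
sc9 5.6
```

View pics/d9e.png

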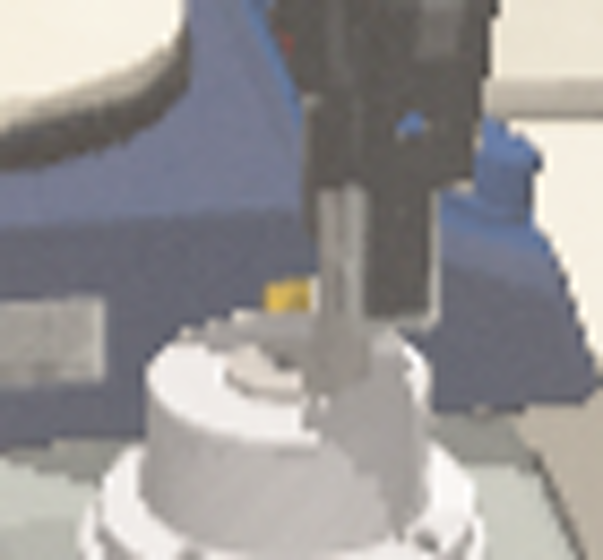

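View pics/w9.png

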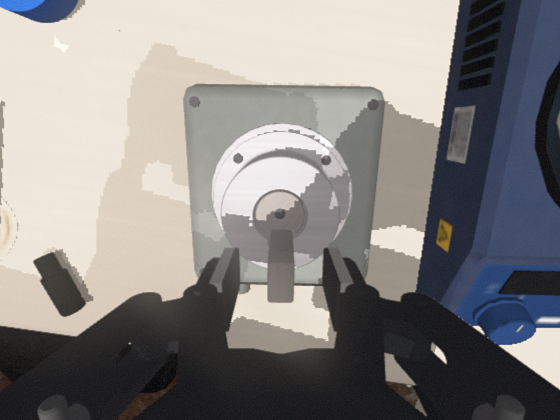

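Emit:
{"method": "move_arm", "body": {
  "slide": [
    [0, 0, 0],
    [0, 0, 0.3],
    [0, 0, 0.4],
    [0, 0, 0.5],
    [0, 0, 0.5],
    [0, 0, 0.5],
    [0, 0, 0.5],
    [0, 0, 0.5],
    [0, 0, 0]
  ],
  "roll": [0, 0, 0, 0, 0, 0, 0, 0, 0],
  "grip": [-0.4, -1, -1, -1, -1, -1, -1, -1, -1]
}}

```text
t: 12.1
tool_pos: [0.4744, 0.0138, 0.24]
ee_rot: [0.545, -0.529, 0.463, -0.457]
force: [0.1, -0.4, -0.2]
width: 0.0854
```

```bash
python3 - <<'E'
from h import *
st()
grab('scene','sc10');grab('side','d10');grab('wrist','w10')
for t,(y0,y1,x0,x1) in [('d10',(110,185,240,315)),('sc10',(220,320,325,410)),('w10',(100,300,200,400))]:
    a=load(t)['image'][y0:y1,x0:x1,::-1]; k=560/(y1-y0); cv2.imwrite(f'pics/{t}e.png',cv2.resize(np.clip((a/255.)**.7*255,0,255).astype(np.uint8),None,fx=k,fy=k,interpolation=cv2.INTER_CUBIC)); print(t,k)
E
```

```text
12.1 [0.4744 0.0138 0.24  ] jaw -81.17 down [ 0.0076  0.0225 -0.9997] F [ 0.08 -0.37 -0.24] w 0.0854 v 0.0504
d10 7.466666666666667
sc10 5.6
w10 2.8
```

View pics/d10e.png

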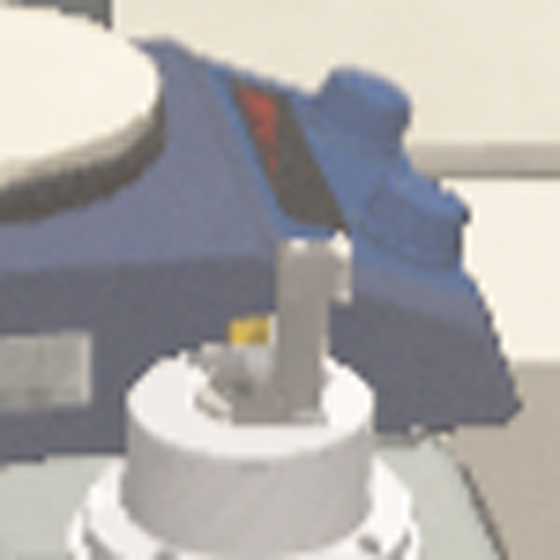

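View pics/sc10e.png

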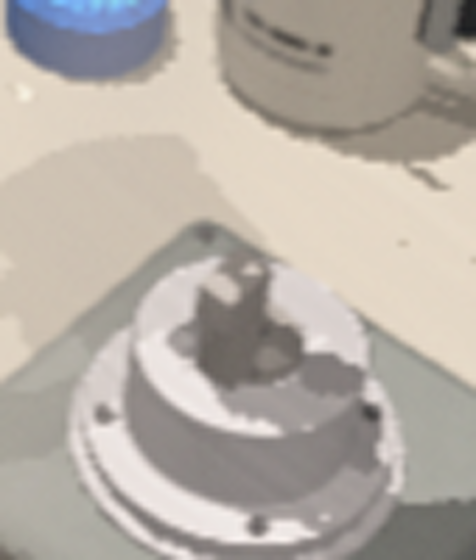

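View pics/w10e.png

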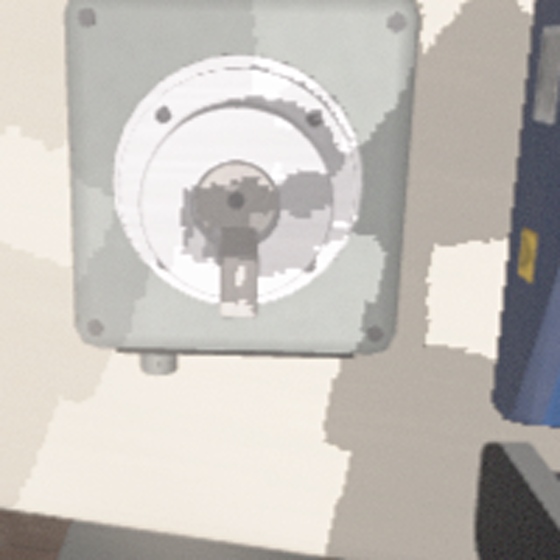

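```bash
python3 - <<'E'
from h import *
for t in ['d10','sc10','w10']:
    W=cloud(load(t)); m=(abs(W[...,0]-.474)<.018)&(abs(W[...,1]-.0145)<.014)&(W[...,2]>.110)
    P=W[m]; print(t,m.sum()); 
    if m.sum():
        zt=np.percentile(P[:,2],98); T=P[P[:,2]>zt-.004]; print(zt,T.mean(0),T.min(0),T.max(0),np.histogram(P[:,2],8))
f=load('w10'); p=lambda u,v,z: plane(f,200+u/2.8-.3,100+v/2.8-.3,z)
print(p(238,288,.135),p(237,260,.135),p(238,315,.135))
f=load('side0')
E
```

```text
d10 151
0.357984460085365 [0.48371282 0.01604688 0.35750975] [0.48247305 0.00607419 0.35481014] [0.48545467 0.02481296 0.36059768] (array([105,   0,   0,   0,   0,   0,   0,  46]), array([0.1102443 , 0.14153847, 0.17283265, 0.20412682, 0.23542099,
       0.26671516, 0.29800933, 0.32930351, 0.36059768]))
sc10 623
0.5121144606598004 [0.45852494 0.01531127 0.51203236] [0.45612851 0.00067838 0.51130261] [0.46247283 0.02771168 0.51438102] (array([161,   0,   0,   7, 414,   0,   0,  41]), array([0.11022243, 0.16074225, 0.21126208, 0.2617819 , 0.31230172,
       0.36282155, 0.41334137, 0.4638612 , 0.51438102]))
w10 8550
0.33801886082795674 [0.48970992 0.02481259 0.33672552] [0.48752869 0.00191839 0.33402594] [0.49198919 0.02849959 0.33997406] (array([ 376,    0,    0,    0,    0,    0,  231, 7943]), array([0.11025903, 0.13897341, 0.16768779, 0.19640217, 0.22511655,
       0.25383092, 0.2825453 , 0.31125968, 0.33997406]))
[0.47732128 0.01362189 0.135     ] [0.4858097  0.01527225 0.135     ] [0.46893639 0.01228994 0.135     ]
```

```bash
python3 - <<'E'
from h import *
for t in ['d10','sc10','w10']:
    W=cloud(load(t)); m=(abs(W[...,0]-.474)<.018)&(abs(W[...,1]-.0145)<.014)&(W[...,2]>.110)&(W[...,2]<.15)
    P=W[m]; zt=np.percentile(P[:,2],97); T=P[P[:,2]>zt-.003]; print(t,zt,T.mean(0),T.min(0),T.max(0))
E
```

```text
d10 0.13291925550939038 [0.47792596 0.01618343 0.13170636] [0.46844486 0.00617977 0.13027889] [0.48700595 0.02469746 0.13319158]
sc10 0.13227722429610309 [0.47726194 0.01249515 0.13088402] [0.46776434 0.00592781 0.12929286] [0.48816812 0.0188575  0.13338407]
w10 0.13343307320615527 [0.47747675 0.01393404 0.13208193] [0.46726038 0.00692663 0.1305023 ] [0.48705524 0.02069657 0.13417419]
```

Emit:
{"method": "move_arm", "body": {
  "slide": [
    [0.1, 0.5, 0],
    [0.08, 0.8, 0],
    [0.08, 0.8, 0],
    [0.08, 0.8, 0],
    [0.08, 0.8, 0],
    [0.08, 0.8, 0],
    [0.08, 0.8, 0],
    [0.08, 0.8, 0],
    [0, 0.6, 0],
    [0, 0.1, 0]
  ],
  "roll": [0, 0, 0, 0, 0, 0, 0, 0, 0, 0],
  "grip": [-1, -1, -1, -1, -1, -1, -1, -1, -1, -1]
}}

```text
t: 13.25
tool_pos: [0.4928, 0.2943, 0.2204]
ee_rot: [-0.535, 0.537, -0.472, 0.451]
force: [0.1, -0.3, -1.0]
width: 0.0854
```

Emit:
{"method": "move_arm", "body": {
  "slide": [
    [0, 0, 0]
  ],
  "roll": [0],
  "grip": [-1]
}}

```text
t: 13.35
tool_pos: [0.4921, 0.2944, 0.2188]
ee_rot: [-0.534, 0.538, -0.472, 0.45]
force: [-0.3, -0.8, -0.3]
width: 0.0855
```

```bash
python3 - <<'E'
from h import *
st()
grab('wrist','w11')
E
```

```text
13.35 [0.4921 0.2944 0.2188] jaw -81.39 down [-0.0269  0.0164 -0.9995] F [-0.28 -0.82 -0.25] w 0.0855 v 0.0174
```

View pics/w11.png

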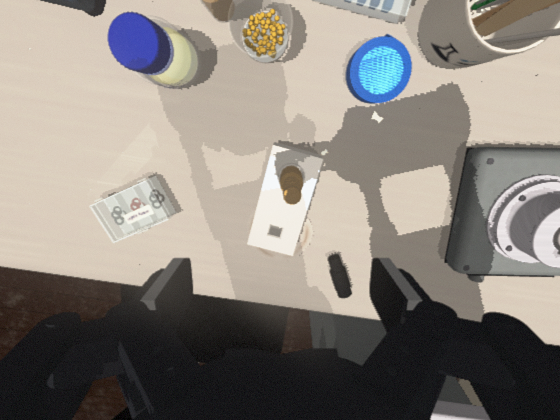

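Emit:
{"method": "move_arm", "body": {
  "slide": [
    [0.2, -0.12, -0.2],
    [0, 0, -0.3],
    [0, 0, -0.3],
    [0, 0, -0.3],
    [0, 0, -0.3],
    [0, 0, -0.3],
    [0, 0, -0.3],
    [0, 0, -0.3],
    [0, 0, -0.3],
    [0, 0, 0]
  ],
  "roll": [0, 0, 0, 0, 0, 0, 0, 0, 0, 0],
  "grip": [-1, -1, -1, -1, -1, -1, -1, -1, -1, -1]
}}

```text
t: 14.4
tool_pos: [0.5011, 0.2782, 0.1031]
ee_rot: [-0.529, 0.537, -0.476, 0.453]
force: [0.6, -0.1, -0.1]
width: 0.0853
```

```bash
python3 - <<'E'
from h import *
st()
grab('wrist','w12')
E
```

```text
14.4 [0.5011 0.2782 0.1031] jaw -82.15 down [-0.0324  0.0129 -0.9994] F [ 0.59 -0.1  -0.1 ] w 0.0853 v 0.0178
```

View pics/w12.png

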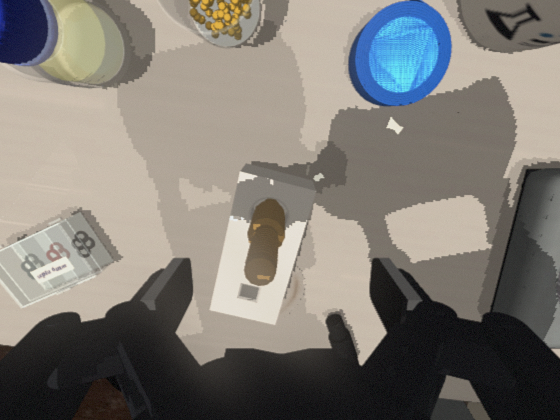

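Emit:
{"method": "move_arm", "body": {
  "slide": [
    [0, 0.14, 0],
    [0, 0.14, -0.1],
    [0, 0, -0.2],
    [0, 0, -0.2],
    [0, 0, -0.2],
    [0, 0, 0]
  ],
  "roll": [0, 0, 0, 0, 0, 0],
  "grip": [-1, -1, -1, -1, -1, -1]
}}

```text
t: 15.05
tool_pos: [0.5025, 0.2917, 0.0754]
ee_rot: [-0.531, 0.536, -0.475, 0.453]
force: [-0.5, 0.2, -0.5]
width: 0.0856
```

```bash
python3 - <<'E'
from h import *
st()
E
```

```text
15.05 [0.5025 0.2917 0.0754] jaw -82.07 down [-0.0274  0.0149 -0.9995] F [-0.5   0.24 -0.49] w 0.0856 v 0.0104
```

Emit:
{"method": "move_arm", "body": {
  "slide": [
    [-0.07, -0.05, -0.05],
    [0, 0, 0],
    [0, 0, 0],
    [0, 0, 0],
    [0, 0, 0],
    [0, 0, 0],
    [0, 0, 0],
    [0, 0, 0]
  ],
  "roll": [0, 0, 0, 0, 0, 0, 0, 0],
  "grip": [-1, -1, 0, 0.4, 0.8, 1, 1, 1],
  "force": 100
}}

```text
t: 15.85
tool_pos: [0.5, 0.2891, 0.0741]
ee_rot: [-0.531, 0.535, -0.475, 0.454]
force: [-0.3, -0.2, -1.2]
width: 0.0134
```

```bash
python3 - <<'E'
from h import *
st()
grab('wrist','w13')
E
```

```text
15.85 [0.5    0.2891 0.0741] jaw -82.09 down [-0.0261  0.0147 -0.9996] F [-0.28 -0.21 -1.2 ] w 0.0134 v 0.0016
```

View pics/w13.png

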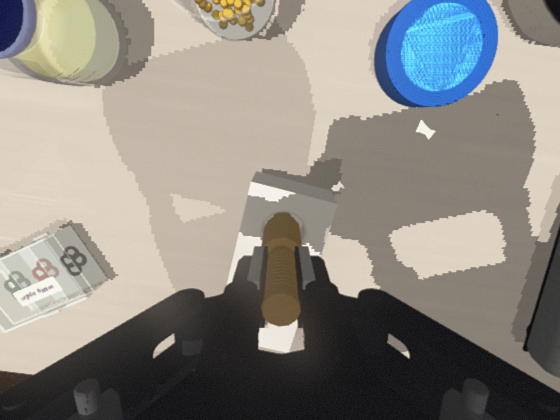

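Emit:
{"method": "move_arm", "body": {
  "slide": [
    [0, 0, 0.1],
    [0, 0, 0.2],
    [0, 0, 0.2],
    [0, 0, 0.25],
    [0, 0, 0.25],
    [0, 0, 0.3],
    [0, 0, 0.3],
    [0, 0, 0.3],
    [0, 0, 0.3],
    [0, 0, 0.3]
  ],
  "roll": [0, 0, 0, 0, 0, 0, 0, 0, 0, 0],
  "grip": [1, 1, 1, 1, 1, 1, 1, 1, 1, 1]
}}

```text
t: 16.9
tool_pos: [0.4988, 0.289, 0.1818]
ee_rot: [-0.531, 0.536, -0.475, 0.453]
force: [0.4, 0.2, -2.5]
width: 0.0141
```

Emit:
{"method": "move_arm", "body": {
  "slide": [
    [0, 0, 0.3],
    [0, 0, 0.3],
    [0, 0, 0.3],
    [0, 0, 0.3],
    [0, 0, 0.3],
    [0, 0, 0]
  ],
  "roll": [0, 0, 0, 0, 0, 0],
  "grip": [1, 1, 1, 1, 1, 1]
}}

```text
t: 17.5
tool_pos: [0.4991, 0.2891, 0.2506]
ee_rot: [-0.532, 0.534, -0.474, 0.454]
force: [1.3, 0.3, -2.2]
width: 0.0136
```

```bash
python3 - <<'E'
from h import *
st()
grab('side','d14')
E
```

```text
17.5 [0.4991 0.2891 0.2506] jaw -82.08 down [-0.0233  0.0164 -0.9996] F [ 1.34  0.34 -2.23] w 0.0136 v 0.0268
```

View pics/d14.png

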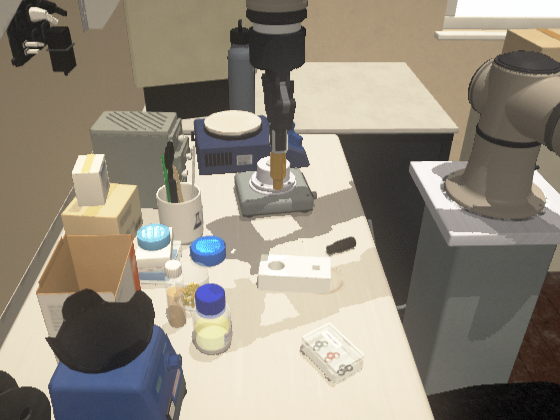

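Emit:
{"method": "move_arm", "body": {
  "slide": [
    [-0.03, -0.2, 0],
    [-0.03, -0.4, 0],
    [-0.03, -0.4, 0],
    [-0.03, -0.4, 0],
    [-0.03, -0.4, 0],
    [-0.03, -0.4, 0],
    [-0.03, -0.4, 0],
    [-0.03, -0.4, 0],
    [-0.03, -0.4, 0],
    [-0.03, -0.4, 0]
  ],
  "roll": [0, 0, 0, 0, 0, 0, 0, 0, 0, 0],
  "grip": [1, 1, 1, 1, 1, 1, 1, 1, 1, 1]
}}

```text
t: 18.55
tool_pos: [0.4821, 0.1208, 0.2461]
ee_rot: [-0.528, 0.537, -0.476, 0.454]
force: [-0.2, 0.2, -2.6]
width: 0.0135
```

Emit:
{"method": "move_arm", "body": {
  "slide": [
    [-0.03, -0.4, 0],
    [-0.03, -0.4, 0],
    [-0.03, -0.4, 0],
    [-0.03, -0.4, 0],
    [-0.03, -0.4, 0],
    [-0.03, -0.3, 0],
    [0, -0.15, 0],
    [0, 0, 0]
  ],
  "roll": [0, 0, 0, 0, 0, 0, 0, 0],
  "grip": [1, 1, 1, 1, 1, 1, 1, 1]
}}

```text
t: 19.35
tool_pos: [0.4697, 0.0082, 0.2455]
ee_rot: [-0.525, 0.535, -0.479, 0.456]
force: [0.0, 0.2, -2.2]
width: 0.0139
```

```bash
python3 - <<'E'
from h import *
st()
E
```

```text
19.35 [0.4697 0.0082 0.2455] jaw -82.87 down [-0.0338  0.0111 -0.9994] F [ 0.04  0.21 -2.22] w 0.0139 v 0.0096
```

Emit:
{"method": "move_arm", "body": {
  "slide": [
    [0.12, 0.09, 0],
    [0.11, 0.08, 0],
    [0, 0, -0.2],
    [0, 0, -0.2],
    [0, 0, -0.2],
    [0, 0, -0.2],
    [0, 0, 0]
  ],
  "roll": [0, 0, 0, 0, 0, 0, 0],
  "grip": [1, 1, 1, 1, 1, 1, 1]
}}

```text
t: 20.05
tool_pos: [0.4792, 0.0181, 0.2096]
ee_rot: [-0.526, 0.536, -0.479, 0.455]
force: [-0.1, 0.5, -2.0]
width: 0.0136
```

```bash
python3 - <<'E'
from h import *
st()
E
```

```text
20.05 [0.4792 0.0181 0.2096] jaw -82.7 down [-0.0359  0.0123 -0.9993] F [-0.06  0.47 -1.95] w 0.0136 v 0.0088
```

Correct y, then look.

Emit:
{"method": "move_arm", "body": {
  "slide": [
    [0, -0.08, 0],
    [0, 0, 0]
  ],
  "roll": [0, 0],
  "grip": [1, 1]
}}

```text
t: 20.25
tool_pos: [0.4791, 0.0146, 0.2093]
ee_rot: [-0.526, 0.536, -0.479, 0.454]
force: [-0.7, -0.0, -2.1]
width: 0.0137
```

```bash
python3 - <<'E'
from h import *
st()
grab('scene','sc15');grab('side','d15')
for t,(y0,y1,x0,x1) in [('d15',(100,180,235,320)),('sc15',(200,310,310,420))]:
    a=load(t)['image'][y0:y1,x0:x1,::-1]; k=560/(y1-y0); cv2.imwrite(f'pics/{t}e.png',cv2.resize(np.clip((a/255.)**.7*255,0,255).astype(np.uint8),None,fx=k,fy=k,interpolation=cv2.INTER_CUBIC)); print(t,k)
E
```

```text
20.25 [0.4791 0.0146 0.2093] jaw -82.69 down [-0.0364  0.0123 -0.9993] F [-0.73 -0.04 -2.09] w 0.0137 v 0.0063
d15 7.0
sc15 5.090909090909091
```

View pics/d15e.png

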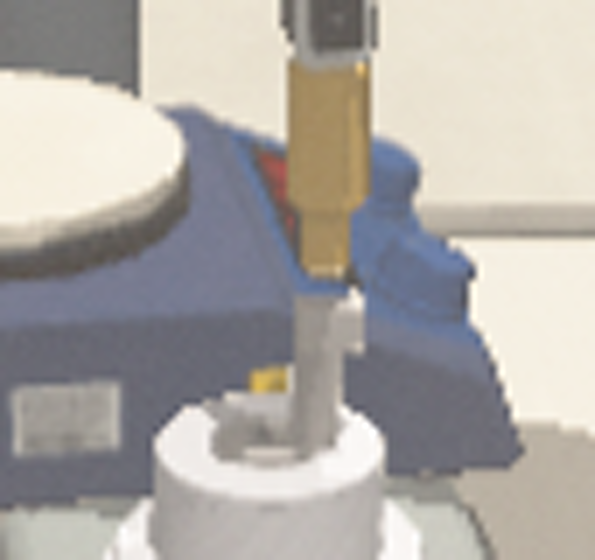

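View pics/sc15e.png

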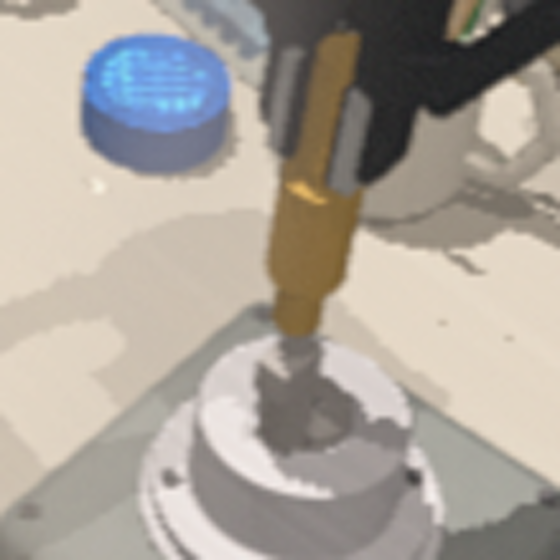

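Emit:
{"method": "move_arm", "body": {
  "slide": [
    [0, 0, -0.1],
    [0, 0, -0.06],
    [0, 0, -0.03],
    [0, 0, 0]
  ],
  "roll": [0, 0, 0, 0],
  "grip": [1, 1, 1, 1]
}}

```text
t: 20.75
tool_pos: [0.4795, 0.0147, 0.2019]
ee_rot: [-0.526, 0.536, -0.479, 0.455]
force: [0.0, -0.7, -2.3]
width: 0.0139
```

```bash
python3 - <<'E'
from h import *
st()
E
```

```text
20.75 [0.4795 0.0147 0.2019] jaw -82.71 down [-0.0344  0.0123 -0.9993] F [ 0.   -0.67 -2.31] w 0.0139 v 0.002
```

Emit:
{"method": "move_arm", "body": {
  "slide": [
    [0, 0, -0.025],
    [0, 0, -0.025],
    [0, 0, -0.025]
  ],
  "roll": [0, 0, 0],
  "grip": [1, 1, 1]
}}

```text
t: 21.05
tool_pos: [0.4797, 0.0147, 0.1989]
ee_rot: [-0.526, 0.535, -0.479, 0.455]
force: [-0.7, 0.4, -3.4]
width: 0.0135
```

Emit:
{"method": "move_arm", "body": {
  "slide": [
    [0, 0, -0.025]
  ],
  "roll": [0],
  "grip": [1]
}}

```text
t: 21.15
tool_pos: [0.4797, 0.0147, 0.1978]
ee_rot: [-0.526, 0.535, -0.479, 0.455]
force: [-0.1, 0.0, -2.1]
width: 0.0139
```

Emit:
{"method": "move_arm", "body": {
  "slide": [
    [0, 0, -0.025]
  ],
  "roll": [0],
  "grip": [1]
}}

```text
t: 21.25
tool_pos: [0.4798, 0.0147, 0.1969]
ee_rot: [-0.526, 0.535, -0.479, 0.455]
force: [-1.0, 1.4, 1.1]
width: 0.0134
```

Emit:
{"method": "move_arm", "body": {
  "slide": [
    [0, 0, -0.025]
  ],
  "roll": [0],
  "grip": [1]
}}

```text
t: 21.35
tool_pos: [0.4799, 0.0147, 0.1962]
ee_rot: [-0.526, 0.535, -0.479, 0.455]
force: [-1.0, 0.2, 1.9]
width: 0.0137
```

Emit:
{"method": "move_arm", "body": {
  "slide": [
    [0, 0, -0.025]
  ],
  "roll": [0],
  "grip": [1]
}}

```text
t: 21.45
tool_pos: [0.4799, 0.0147, 0.1955]
ee_rot: [-0.526, 0.535, -0.479, 0.455]
force: [-0.9, 0.2, 1.9]
width: 0.0136
```

Emit:
{"method": "move_arm", "body": {
  "slide": [
    [0, 0, -0.025]
  ],
  "roll": [0],
  "grip": [1]
}}

```text
t: 21.55
tool_pos: [0.4799, 0.0147, 0.1947]
ee_rot: [-0.526, 0.535, -0.478, 0.456]
force: [-1.1, 0.5, 2.4]
width: 0.0137
```

Emit:
{"method": "move_arm", "body": {
  "slide": [
    [0, 0, -0.025]
  ],
  "roll": [0],
  "grip": [1]
}}

```text
t: 21.65
tool_pos: [0.4799, 0.0147, 0.1939]
ee_rot: [-0.526, 0.535, -0.478, 0.456]
force: [-2.2, -0.1, 6.5]
width: 0.0138
```

Emit:
{"method": "move_arm", "body": {
  "slide": [
    [0, 0, -0.012]
  ],
  "roll": [0],
  "grip": [1]
}}

```text
t: 21.75
tool_pos: [0.48, 0.0147, 0.1938]
ee_rot: [-0.527, 0.535, -0.478, 0.456]
force: [-2.8, 0.0, 7.1]
width: 0.0138
```

Emit:
{"method": "move_arm", "body": {
  "slide": [
    [0, 0, -0.012]
  ],
  "roll": [0],
  "grip": [1]
}}

```text
t: 21.85
tool_pos: [0.48, 0.0147, 0.1939]
ee_rot: [-0.527, 0.535, -0.478, 0.456]
force: [-3.2, -0.6, 6.7]
width: 0.0138
```

Emit:
{"method": "move_arm", "body": {
  "slide": [
    [0, 0, -0.018]
  ],
  "roll": [0],
  "grip": [1]
}}

```text
t: 21.95
tool_pos: [0.4801, 0.0147, 0.1938]
ee_rot: [-0.527, 0.535, -0.478, 0.456]
force: [-2.4, 0.6, 8.1]
width: 0.014
```

Emit:
{"method": "move_arm", "body": {
  "slide": [
    [0, 0, -0.022]
  ],
  "roll": [0],
  "grip": [1]
}}

```text
t: 22.05
tool_pos: [0.4801, 0.0147, 0.1936]
ee_rot: [-0.527, 0.535, -0.478, 0.456]
force: [-3.6, -1.2, 9.3]
width: 0.0137
```

Emit:
{"method": "move_arm", "body": {
  "slide": [
    [0, 0, -0.025]
  ],
  "roll": [0],
  "grip": [1]
}}

```text
t: 22.15
tool_pos: [0.4801, 0.0147, 0.1935]
ee_rot: [-0.527, 0.535, -0.477, 0.456]
force: [-2.9, 0.1, 11.0]
width: 0.0136
```

Emit:
{"method": "move_arm", "body": {
  "slide": [
    [0, 0, -0.027]
  ],
  "roll": [0],
  "grip": [1]
}}

```text
t: 22.25
tool_pos: [0.4801, 0.0147, 0.1934]
ee_rot: [-0.527, 0.535, -0.477, 0.457]
force: [-4.4, -0.4, 11.4]
width: 0.0136
```

```bash
python3 - <<'E'
from h import *
st()
E
```

```text
22.25 [0.4801 0.0147 0.1934] jaw -82.67 down [-0.0287  0.0113 -0.9995] F [-4.41 -0.41 11.39] w 0.0136 v 0.011
```

Emit:
{"method": "move_arm", "body": {
  "slide": [
    [0.005, 0, -0.029]
  ],
  "roll": [0],
  "grip": [1]
}}

```text
t: 22.35
tool_pos: [0.4803, 0.0147, 0.1934]
ee_rot: [-0.527, 0.535, -0.477, 0.457]
force: [-4.2, -0.4, 11.6]
width: 0.0135
```

Emit:
{"method": "move_arm", "body": {
  "slide": [
    [0, 0, -0.028]
  ],
  "roll": [0],
  "grip": [1]
}}

```text
t: 22.45
tool_pos: [0.4801, 0.0147, 0.1934]
ee_rot: [-0.527, 0.535, -0.477, 0.457]
force: [-4.7, -0.3, 11.2]
width: 0.0135
```

Emit:
{"method": "move_arm", "body": {
  "slide": [
    [0, 0, -0.033]
  ],
  "roll": [0],
  "grip": [1]
}}

```text
t: 22.55
tool_pos: [0.4801, 0.0147, 0.1933]
ee_rot: [-0.528, 0.534, -0.476, 0.457]
force: [-4.3, -0.0, 12.9]
width: 0.0136
```

Emit:
{"method": "move_arm", "body": {
  "slide": [
    [0, 0, -0.033]
  ],
  "roll": [0],
  "grip": [1]
}}

```text
t: 22.65
tool_pos: [0.4801, 0.0147, 0.1933]
ee_rot: [-0.528, 0.534, -0.476, 0.458]
force: [-5.0, 0.4, 13.1]
width: 0.0137
```

Emit:
{"method": "move_arm", "body": {
  "slide": [
    [0, 0, -0.01],
    [0, 0, 0],
    [0, 0, 0.02],
    [0, 0, 0.05],
    [0, 0, 0.1],
    [0, 0, 0.2],
    [0, 0, 0.2],
    [0, 0, 0.2],
    [0, 0, 0]
  ],
  "roll": [0, 0, 0, 0, 0, 0, 0, 0, 0],
  "grip": [1, 1, 1, 1, 1, 1, 1, 1, 1]
}}

```text
t: 23.55
tool_pos: [0.4803, 0.0147, 0.2257]
ee_rot: [-0.528, 0.534, -0.476, 0.458]
force: [-0.2, 0.0, -1.5]
width: 0.0139
```

```bash
python3 - <<'E'
from h import *
st()
grab('side','d16');grab('scene','sc16')
for t,(y0,y1,x0,x1) in [('d16',(100,180,235,320)),('sc16',(200,310,310,420))]:
    a=load(t)['image'][y0:y1,x0:x1,::-1]; k=560/(y1-y0); cv2.imwrite(f'pics/{t}e.png',cv2.resize(np.clip((a/255.)**.7*255,0,255).astype(np.uint8),None,fx=k,fy=k,interpolation=cv2.INTER_CUBIC))
E
```

```text
23.55 [0.4803 0.0147 0.2257] jaw -82.65 down [-0.0258  0.0105 -0.9996] F [-0.21  0.02 -1.47] w 0.0139 v 0.0131
```

View pics/d16e.png

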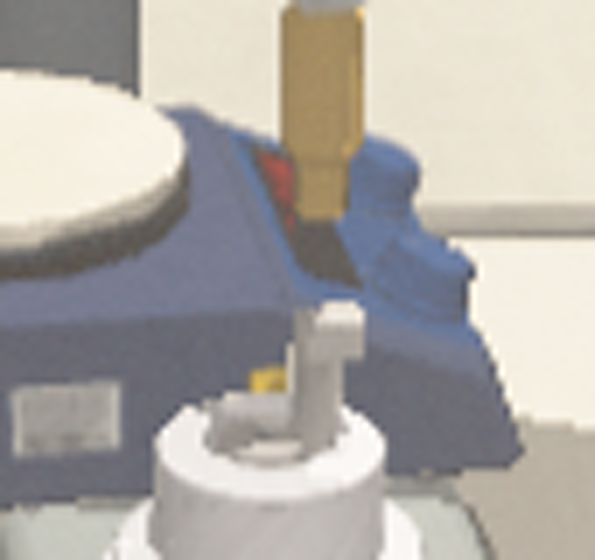

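View pics/sc16e.png

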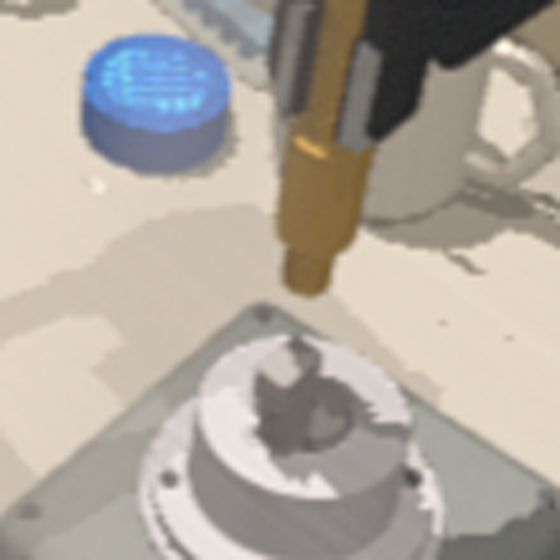

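```bash
python3 - <<'E'
from h import *
f=load('d14'); a=f['image'][245:300,250:340,::-1]; cv2.imwrite('pics/d14e.png',cv2.resize(a,None,fx=8,fy=8,interpolation=cv2.INTER_CUBIC))
E
```

```text
(no output)
```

View pics/d14e.png

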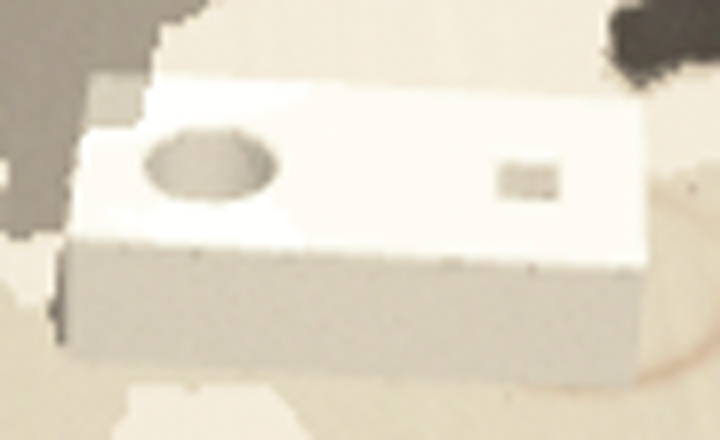

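Emit:
{"method": "move_arm", "body": {
  "slide": [
    [0.03, 0.2, 0.15],
    [0.03, 0.4, 0.15],
    [0.03, 0.4, 0.15],
    [0.03, 0.4, 0.15],
    [0.03, 0.4, 0],
    [0.03, 0.4, 0],
    [0.03, 0.4, 0],
    [0.03, 0.4, 0],
    [0.03, 0.4, 0],
    [0.03, 0.4, 0]
  ],
  "roll": [0, 0, 0, 0, 0, 0, 0, 0, 0, 0],
  "grip": [1, 1, 1, 1, 1, 1, 1, 1, 1, 1]
}}

```text
t: 24.65
tool_pos: [0.4905, 0.1759, 0.2503]
ee_rot: [-0.526, 0.534, -0.479, 0.456]
force: [0.5, 0.5, -1.7]
width: 0.0138
```

Emit:
{"method": "move_arm", "body": {
  "slide": [
    [0.03, 0.4, 0],
    [0.03, 0.4, 0],
    [0.03, 0.4, 0],
    [0.03, 0.4, 0],
    [0.03, 0.4, 0],
    [0.03, 0.3, 0],
    [0, 0.15, 0],
    [0, 0, 0]
  ],
  "roll": [0, 0, 0, 0, 0, 0, 0, 0],
  "grip": [1, 1, 1, 1, 1, 1, 1, 1]
}}

```text
t: 25.45
tool_pos: [0.4961, 0.2843, 0.2499]
ee_rot: [-0.526, 0.536, -0.479, 0.454]
force: [-0.6, 0.8, -1.6]
width: 0.014
```

```bash
python3 - <<'E'
from h import *
st()
E
```

```text
25.45 [0.4961 0.2843 0.2499] jaw -82.61 down [-0.0345  0.0126 -0.9993] F [-0.64  0.77 -1.63] w 0.014 v 0.0068
```

```bash
python3 - <<'E'
from h import *
print(plane(load('d14'),275.8,265.05,.034))
grab('side','d17');grab('wrist','w17');grab('scene','sc17')
f=load('d17'); a=f['image'][150:290,215:345,::-1]; cv2.imwrite('pics/d17e.png',cv2.resize(a,None,fx=4.2,fy=4.2,interpolation=cv2.INTER_CUBIC))
E
```

```text
[0.5004979  0.29110093 0.034     ]
```

View pics/w17.png

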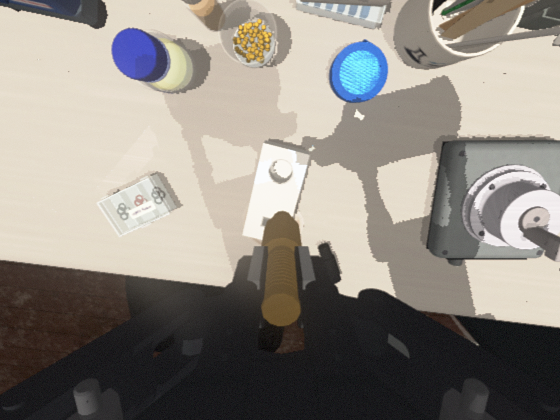

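View pics/d17e.png

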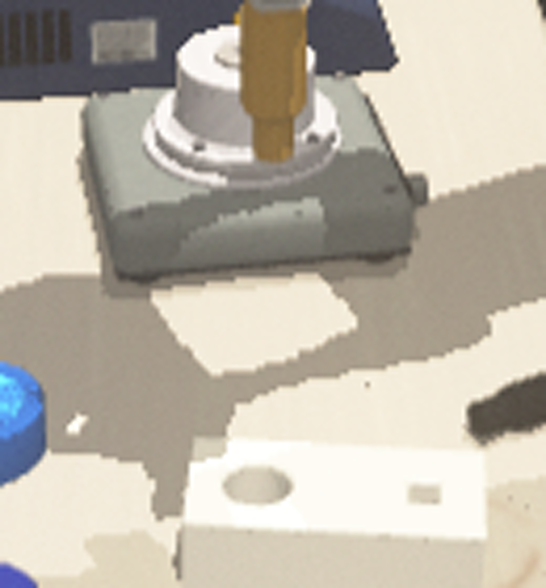

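Emit:
{"method": "move_arm", "body": {
  "slide": [
    [0.11, 0.12, 0],
    [0, 0, -0.2],
    [0, 0, -0.25],
    [0, 0, -0.25],
    [0, 0, -0.25],
    [0, 0, -0.25],
    [0, 0, -0.25],
    [0, 0, -0.25],
    [0, 0, -0.25],
    [0, 0, -0.25]
  ],
  "roll": [0, 0, 0, 0, 0, 0, 0, 0, 0, 0],
  "grip": [1, 1, 1, 1, 1, 1, 1, 1, 1, 1]
}}

```text
t: 26.6
tool_pos: [0.5012, 0.286, 0.1545]
ee_rot: [-0.525, 0.535, -0.48, 0.456]
force: [-0.1, -0.1, -1.6]
width: 0.0139
```

Emit:
{"method": "move_arm", "body": {
  "slide": [
    [0, 0, -0.25],
    [0, 0, -0.25],
    [0, 0, -0.2],
    [0, 0, 0]
  ],
  "roll": [0, 0, 0, 0],
  "grip": [1, 1, 1, 1]
}}

```text
t: 27.0
tool_pos: [0.5004, 0.2857, 0.1222]
ee_rot: [-0.524, 0.536, -0.48, 0.455]
force: [-0.2, 0.2, -2.3]
width: 0.0135
```

```bash
python3 - <<'E'
from h import *
st()
E
```

```text
27.0 [0.5004 0.2857 0.1222] jaw -82.86 down [-0.0371  0.0108 -0.9993] F [-0.19  0.16 -2.29] w 0.0135 v 0.0123
```

Emit:
{"method": "move_arm", "body": {
  "slide": [
    [0.01, 0.09, 0],
    [0, 0, -0.15],
    [0, 0, 0]
  ],
  "roll": [0, 0, 0],
  "grip": [1, 1, 1]
}}

```text
t: 27.3
tool_pos: [0.5014, 0.29, 0.1165]
ee_rot: [-0.525, 0.535, -0.48, 0.456]
force: [-0.2, -0.1, -2.4]
width: 0.0139
```

```bash
python3 - <<'E'
from h import *
st();grab('side','d18');grab('wrist','w18')
f=load('d18'); a=f['image'][200:290,235:345,::-1]; cv2.imwrite('pics/d18e.png',cv2.resize(a,None,fx=6,fy=6,interpolation=cv2.INTER_CUBIC))
f=load('w18'); a=f['image'][130:280,210:350,::-1]; cv2.imwrite('pics/w18e.png',cv2.resize(a,None,fx=4,fy=4,interpolation=cv2.INTER_CUBIC))
E
```

```text
27.3 [0.5014 0.29   0.1165] jaw -82.85 down [-0.0356  0.0114 -0.9993] F [-0.15 -0.06 -2.39] w 0.0139 v 0.0244
```

View pics/d18e.png

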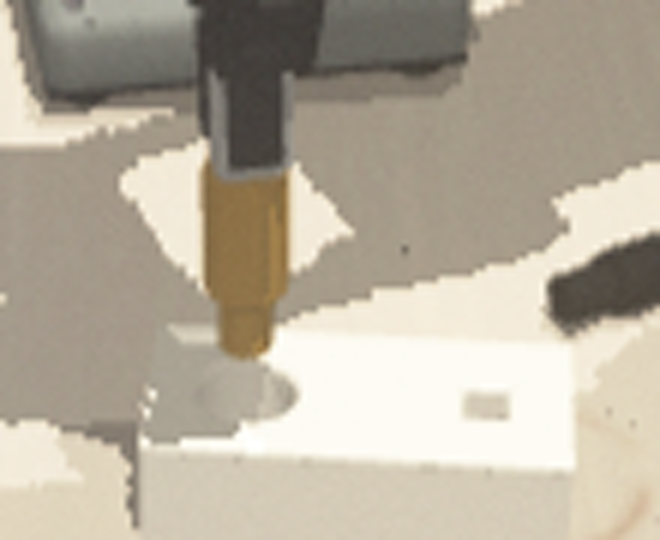

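View pics/w18e.png

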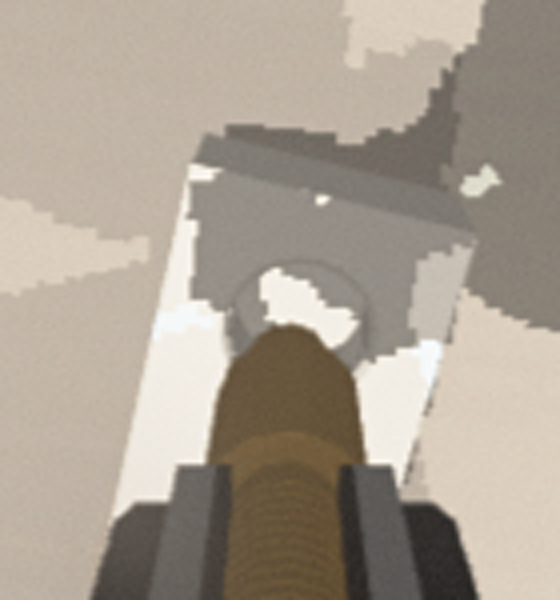

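Emit:
{"method": "move_arm", "body": {
  "slide": [
    [-0.015, -0.03, 0],
    [0, 0, -0.12],
    [0, 0, -0.12],
    [0, 0, 0]
  ],
  "roll": [0, 0, 0, 0],
  "grip": [1, 1, 1, 1]
}}

```text
t: 27.8
tool_pos: [0.5015, 0.2888, 0.1076]
ee_rot: [-0.526, 0.534, -0.479, 0.456]
force: [-0.5, -0.1, -3.2]
width: 0.014
```

```bash
python3 - <<'E'
from h import *
st()
E
```

```text
27.8 [0.5015 0.2888 0.1076] jaw -82.86 down [-0.0328  0.0125 -0.9994] F [-0.53 -0.11 -3.19] w 0.014 v 0.0049
```

Emit:
{"method": "move_arm", "body": {
  "slide": [
    [-0.025, 0.01, -0.1],
    [0, 0, -0.1],
    [0, 0, -0.1],
    [0, 0, -0.1],
    [0, 0, 0]
  ],
  "roll": [0, 0, 0, 0, 0],
  "grip": [1, 1, 1, 1, 1]
}}

```text
t: 28.3
tool_pos: [0.5002, 0.2892, 0.0897]
ee_rot: [-0.526, 0.535, -0.48, 0.456]
force: [1.0, -0.4, -3.7]
width: 0.0139
```

```bash
python3 - <<'E'
from h import *
st();grab('side','d19');grab('wrist','w19')
f=load('d19'); a=f['image'][200:290,235:345,::-1]; cv2.imwrite('pics/d19e.png',cv2.resize(a,None,fx=6,fy=6,interpolation=cv2.INTER_CUBIC))
f=load('w19'); a=f['image'][130:280,210:350,::-1]; cv2.imwrite('pics/w19e.png',cv2.resize(a,None,fx=4,fy=4,interpolation=cv2.INTER_CUBIC))
E
```

```text
28.3 [0.5002 0.2892 0.0897] jaw -82.86 down [-0.0336  0.0122 -0.9994] F [ 1.   -0.37 -3.73] w 0.0139 v 0.0053
```

View pics/d19e.png

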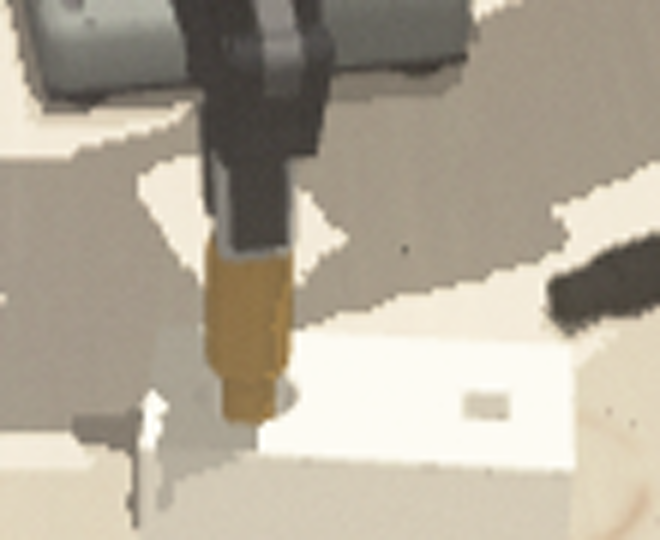

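View pics/w19e.png

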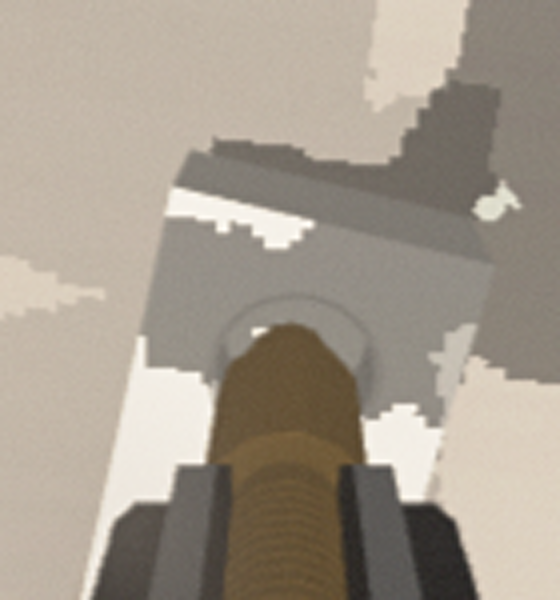

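Emit:
{"method": "move_arm", "body": {
  "slide": [
    [0, -0.02, -0.06],
    [0, 0, -0.06],
    [0, 0, -0.05],
    [0, 0, 0]
  ],
  "roll": [0, 0, 0, 0],
  "grip": [1, 1, 1, 1]
}}

```text
t: 28.8
tool_pos: [0.5009, 0.2885, 0.0835]
ee_rot: [-0.526, 0.534, -0.479, 0.456]
force: [0.4, -0.0, -2.8]
width: 0.0138
```

```bash
python3 - <<'E'
from h import *
st()
E
```

```text
28.8 [0.5009 0.2885 0.0835] jaw -82.87 down [-0.0317  0.013  -0.9994] F [ 0.38 -0.05 -2.83] w 0.0138 v 0.0024
```

Emit:
{"method": "move_arm", "body": {
  "slide": [
    [-0.012, 0, -0.05],
    [0, 0, -0.05],
    [0, 0, -0.05],
    [0, 0, 0]
  ],
  "roll": [0, 0, 0, 0],
  "grip": [1, 1, 1, 1]
}}

```text
t: 29.2
tool_pos: [0.5004, 0.2886, 0.077]
ee_rot: [-0.526, 0.534, -0.479, 0.456]
force: [-0.2, -0.0, -2.1]
width: 0.0138
```

```bash
python3 - <<'E'
from h import *
st()
E
```

```text
29.2 [0.5004 0.2886 0.077 ] jaw -82.87 down [-0.0316  0.0131 -0.9994] F [-0.2  -0.03 -2.09] w 0.0138 v 0.0033
```

Emit:
{"method": "move_arm", "body": {
  "slide": [
    [0, 0, -0.03],
    [0, 0, -0.03],
    [0, 0, 0]
  ],
  "roll": [0, 0, 0],
  "grip": [1, 1, 1]
}}

```text
t: 29.5
tool_pos: [0.5005, 0.2886, 0.0744]
ee_rot: [-0.526, 0.534, -0.479, 0.456]
force: [0.3, -0.5, -2.0]
width: 0.0138
```

```bash
python3 - <<'E'
from h import *
st()
E
```

```text
29.5 [0.5005 0.2886 0.0744] jaw -82.86 down [-0.0315  0.0131 -0.9994] F [ 0.27 -0.46 -2.04] w 0.0138 v 0.0025
```

Emit:
{"method": "move_arm", "body": {
  "slide": [
    [0, 0, -0.025],
    [0, 0, -0.02],
    [0, 0, 0]
  ],
  "roll": [0, 0, 0],
  "grip": [1, 1, 1]
}}

```text
t: 29.8
tool_pos: [0.501, 0.2887, 0.0743]
ee_rot: [-0.527, 0.534, -0.479, 0.457]
force: [0.4, -0.2, -2.0]
width: 0.0138
```

```bash
python3 - <<'E'
from h import *
st()
E
```

```text
29.8 [0.501  0.2887 0.0743] jaw -82.85 down [-0.0297  0.0136 -0.9995] F [ 0.38 -0.23 -2.02] w 0.0138 v 0.0041
```

Emit:
{"method": "move_arm", "body": {
  "slide": [
    [0, 0, 0],
    [0, 0, 0],
    [0, 0, 0],
    [0, 0, 0],
    [0, 0, 0],
    [0, 0, 0.05],
    [0, 0, 0.2],
    [0, 0, 0.3],
    [0, 0, 0.3],
    [0, 0, 0.3]
  ],
  "roll": [0, 0, 0, 0, 0, 0, 0, 0, 0, 0],
  "grip": [0.5, 0, -0.5, -1, -1, -1, -1, -1, -1, -1]
}}

```text
t: 30.8
tool_pos: [0.5011, 0.2888, 0.1235]
ee_rot: [-0.527, 0.533, -0.479, 0.457]
force: [-0.1, -0.1, -0.1]
width: 0.0847
```

Emit:
{"method": "move_arm", "body": {
  "slide": [
    [0, 0, 0.4],
    [0, 0, 0.4],
    [0, 0, 0.4],
    [0, 0, 0.4],
    [0, 0, 0.4],
    [0, 0, 0]
  ],
  "roll": [0, 0, 0, 0, 0, 0],
  "grip": [-1, -1, -1, -1, -1, -1]
}}

```text
t: 31.4
tool_pos: [0.5025, 0.2894, 0.216]
ee_rot: [0.53, -0.53, 0.477, -0.458]
force: [0.5, 0.4, 0.2]
width: 0.0855
```

```bash
python3 - <<'E'
from h import *
st();f=grab('side','d20')
a=f['image'][120:300,200:360,::-1]; cv2.imwrite('pics/d20e.png',cv2.resize(a,None,fx=3.3,fy=3.3,interpolation=cv2.INTER_CUBIC))
W=cloud(f)
for n,cx,cy,lo,hi in [('drift',.5,.29,.09,.13),('key',.477,.0145,.11,.15)]:
    m=(abs(W[...,0]-cx)<.018)&(abs(W[...,1]-cy)<.016)&(W[...,2]>lo)&(W[...,2]<hi);P=W[m];zt=np.percentile(P[:,2],97);T=P[P[:,2]>zt-.003];print(n,zt,T.mean(0))
E
```

```text
31.4 [0.5025 0.2894 0.216 ] jaw -82.85 down [-0.0198  0.0177 -0.9996] F [0.49 0.45 0.21] w 0.0855 v 0.0318
drift 0.11497752627444258 [0.50092221 0.29122642 0.11366781]
key 0.13012235524427992 [0.47676828 0.01171628 0.12839506]
```

View pics/d20e.png

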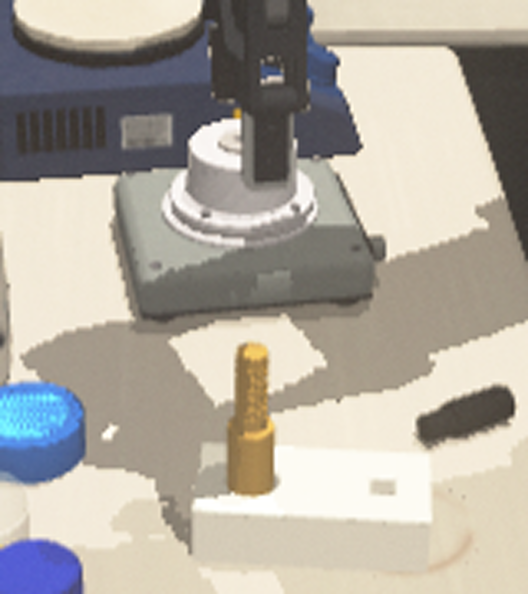

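```bash
python3 - <<'E'
from h import *
f=grab('scene','sc20'); a=f['image'][160:340,220:420,::-1]; cv2.imwrite('pics/sc20e.png',cv2.resize(a,None,fx=3.3,fy=3.3,interpolation=cv2.INTER_CUBIC))
W=cloud(f);cx,cy=.477,.0145
m=(abs(W[...,0]-cx)<.018)&(abs(W[...,1]-cy)<.016)&(W[...,2]>.11)&(W[...,2]<.15);P=W[m];zt=np.percentile(P[:,2],97);T=P[P[:,2]>zt-.003];print(zt,T.mean(0))
E
```

```text
0.1283870423497231 [0.4772528  0.01230814 0.12715747]
```

View pics/sc20e.png

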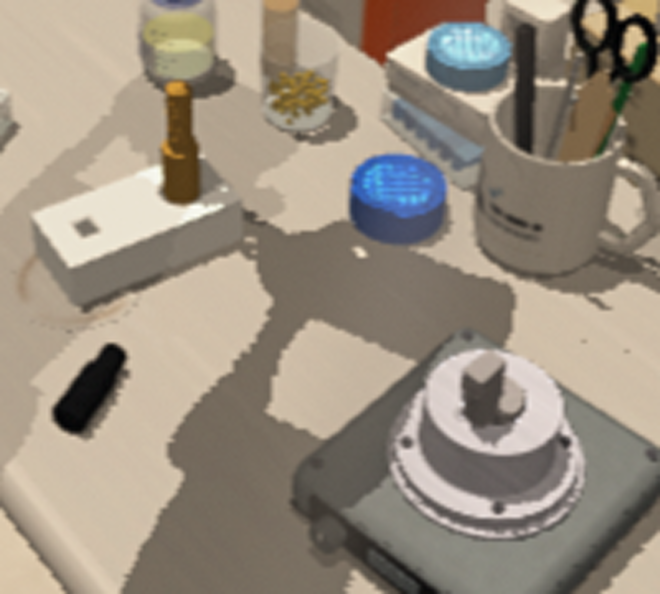

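Key stands upright and seated (top about 128 mm, so the tip is about 36 mm down). The drift is upright in its hole and the bystanders have not moved. Handing in.

```bash
python3 -c "
from bench import env
print(env.close_job())"
```

```text
the job is handed in; nothing more can be done
None
```

I fixed the hub: the key is driven into the keyway, the drift is back in its hole, and I handed the job in at about 31 s of the 67 s allowed. The hand-in reported no verdict.

- **Key started:** I took the key from its pocket, lowered it into the keyway and let go. It stood upright with its tip about 32 mm down.
- **Key driven:** I pressed it with the drift in small steps. It slid about 3–4 mm under roughly 4–5 N, then gripped. It held without further movement at about 15 N, worked out from the wrist force less the drift's weight.
- **Drift returned:** I lowered it to the floor of its hole and released it.

**Last checks:**
- The key is upright, with its head top at about 128–130 mm, so the tip is about 34–36 mm down.
- The drift is upright in its hole, with its top at about 114 mm as at the start and its axis within about 1 mm of where it stood.
- The tape and the tube fitting look unmoved, and nothing touched the hinged case.

**Not confirmed or in disagreement:**
- The grip on the hub (above 22 N) could not be measured directly. I inferred it from the key holding the 15 N push.
- The side camera read y about 1–2 mm higher than the others on the block and shaft, within the stated calibration.
- The hand tilted by about 2° at times during moves, and I corrected for this when placing the key and the drift.

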